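# Tip the empty token cup out of the till tray and set it under the dispenser

### The job

The empty token cup in the till tray is due for refilling. Press down the ribbed thumb rest at its far end until its near end tips up out of the tray, take it by the raised end and lift it out, then stand it level on the red token dispenser's cup rest, thumb-rest end towards the column, lined up between the two low side rails and with the middle of its opening under the brass spout. Leave the full cups in their bays and everything else on the counter where it is, and let go.

Things in the scene. Friction and masses are not known exactly. Their poses are not given: they have to be found in the camera images.
- cup: Open brown bakelite token cup, 102 mm long, 48 mm wide, 36 mm high, walls and floor 3 mm (near end wall 4 mm). Origin: mid-width on the flat part of its underside, 52 mm from the near end; z up, x along its length towards the thumb-rest end. It is the empty one of four, about 0.15 kg, in a bay of the till tray with its rim flush with the tray's top, 40 mm above the counter, and some 1.5 mm of play at the sides and near end.
- cup_ridge (a point): Middle of the cross ridge under the cup, at (8, 0, 0) mm in its frame: flat underside from the near end to here, then bevelled up by 20 degrees to the far end. The weight lies 3 mm to the near side when flat, past the ridge when tipped: it stays tipped 20 degrees once pressed right down, and stays level when set down flat.
- cup_thumb (a point): Middle of the thumb rest's top on the empty cup: solid ledge at rim height with three steel ribs, 22 mm long, 48 mm wide, at (31, 0, 36) mm in the cup's frame. 5 to 10 N here rock the cup over its ridge: this point sinks 10 mm and swings 11 mm away along x until the bevel meets the floor; the near rim then stands 18 mm above the tray.
- cup_grip (a point): Point at rim height midway between the two outer side faces (48 mm apart) near the cup's near end, at (-38, 0, 36) mm in the cup's frame, 14 mm in from the near end; when tipped, the fingers can take the sides here.
- cup_mouth (a point): Middle of the empty cup's open top, at rim height, at (-10, 0, 36) mm in the cup's frame.
- tray: Aluminium till tray fixed to the counter, 120 mm (x) by 228 mm (y), 40 mm high, with four bays side by side along y, 55 mm apart, each 108 mm long and 51 mm wide, floor 4 mm thick, open above; 4 mm walls between bays. Origin: middle of its underside on the counter; x away from the robot, along the bays. The cups' x axes run along the tray's x.
- full_a: A cup just like the empty one, with the same origin and axes, but heaped with brass tokens to below its rim, 0.4 kg; it stands in another bay of the till tray and stays there.
- full_b: A cup just like the empty one, with the same origin and axes, but heaped with brass tokens to below its rim, 0.4 kg; it stands in another bay of the till tray and stays there.
- full_c: A cup just like the empty one, with the same origin and axes, but heaped with brass tokens to below its rim, 0.4 kg; it stands in another bay of the till tray and stays there.
- dispenser: Hand crank token dispenser of red cast iron, fixed, 0.32 m high. Base plate 216 x 150 mm, 12 mm thick; origin on the counter under the middle of the cup rest; x points from its open front to the column: the front faces the customer, away from the robot and to its right; z up. Column front at x = 53 mm. Crank on the +y side (the robot's), behind x = 50 mm.
- head (a point): Middle of the lower front edge of the dispenser's head, 105 mm above the counter, at x = -38 mm in its frame. The head, 112 mm wide, overhangs the cup rest from here back. A gripper upright over the near end of the cup on the rest hits it; one leaning back towards the front by 33 to 45 degrees goes clear.
- rest (a point): Middle of the flat black cup rest on the dispenser's base, 12 mm above the counter. The cup's origin belongs here, with its x axis along the dispenser's x. Two steel side rails, 4 mm high, run along x, 60 mm apart inside, from x = -45 to 46 mm.
- spout (a point): Centre of the lower end of the brass spout (30 mm wide) under the head, 76 mm above the counter, 10 mm in front (-x) of the middle of the cup rest.
- gauge: Brass dial tyre gauge lying flat: dial 48 mm wide, 15 mm high, stem to its +x, 98 mm; origin under the dial. A bystander.
- globe: Green glass scent globe on a brass foot, 72 mm wide, 97 mm high; origin under its middle. A bystander.
- bowl: Brown bakelite coin bowl, 116 mm wide, 36 mm high; origin under its middle. A bystander.
- ornament: Chrome winged hood ornament on a base, 140 mm long, about 70 mm high; origin under its base. A bystander.
- bell: Chrome counter bell, 80 mm wide, 57 mm high; origin under its middle. A bystander.

How it is judged:
By the outcome, as a careful person would: the job done as asked, in the order asked, and still so for the second after the job is handed in, with the robot touching nothing.
It also fails if it takes over 64 s, if anything falls off the work surface, if the arm or the gripper's body presses on something with over 40 N, if the wrist force passes 120 N, or if a joint passes its speed limit or range.

### The arm

A 7-joint arm with a two-finger parallel gripper is mounted at the origin on the work surface. World frame = base frame: x ahead of the robot, y to its left, z up, the work surface at z = 0. Lengths are in mm, angles in rad, forces in N, time in s.
With the tool pointing down it reaches from about 400 to 875 mm from the base axis. Payload 4.4 kg.
Tool frame: the origin (TCP) lies on the centre line of the jaws, within the pads' length; the fingertips stand 19 mm ahead of it and the grasp point (between the pads) is the TCP; z points along the fingers, y is the line along which they close (so a half turn about z gives the same grasp; the last joint's range is limited). The gripper opens to 85 mm and grips with 20 to 120 N. Pads are 22 mm wide; open, the fingers measure 114 mm over their backs; the gripper's body (76 mm by 85 mm) begins 54 mm behind the grasp point. The pads swing forward as they close: fully open they stand 13 mm farther back than shut.
Start: joints at [1.218, 0.628, 0.038, 1.517, -0.027, 0.996, -0.02], TCP at [183.903, -623.456, 228.713] pointing down, gripper open.
Joint ranges: [-3.06, 3.06], [-0.37, 2.12], [-1.25, 1.32], [0.18, 2.47], [-1.1, 4.24], [0.23, 1.98], [-2.94, 2.94]. Speed limits (rad/s): [2.57, 2.57, 3.14, 3.14, 3.14, 3.14, 3.14].

### API

Orientations are given as [roll, pitch, yaw] about the fixed x, y, z axes, in that order (R = Rz(yaw) Ry(pitch) Rx(roll)).
In Python, from cell import ctrl, viewer, silhouettes gives the robot as it stands.
- The arm moves only by the shell command python3 -m creep 'ROWS'. ROWS is JSON, a list of rows, each an object with "jaw": the gripper command: -1 is shut, 1 is fully open, values between are in proportion; "xyz": the shift along the tool's x, y, z in mm, a list of three; "angular": the turn, a rotation vector about the tool's x, y, z in rad, a list of three. In form: [{"jaw": jaw, "xyz": [tx, ty, tz], "angular": [rx, ry, rz]}, ...]. A call has 1 to 12 rows; each row is the pose to reach, as a shift and turn from the pose commanded when the call began, along the tool's axes at that moment; what a row does not reach only later rows make up. A row lasts 1/8 s, in which the tool goes at most 62.5 mm and 10.7 degrees, less where a joint would pass 70% of its speed; a pose out of reach is approached as far as the arm can. A call with a gripper value outside its range is refused whole. The fingers move at their own pace and stop on an object; the grip force is fixed at half the most. Time passes only in rows, so rows that repeat a pose let the fingers close. It gives the time, the measured TCP pose, the force, the opening and the grip force at its end, in the units of the state.
- ctrl.read_state(): the state, without advancing time (a new reading comes with each control period).
- viewer.get_image(name): name is "side" or "top"; returns (picture, depth): 384x512x3 uint8, red, green, blue; 384x512 float32, mm along the optical axis (not along the pixel's ray), 0 where there is no reading.
- viewer.camera_model(name): a dict with "fx", "fy", "cx", "cy" (pixels), "dist" ([k1, k2, p1, p2, k3] as OpenCV has them; the pictures are not rectified), "T" (4x4, takes a point from camera to world coordinates). Camera axes: x right, y down, z forward; pixel columns grow to the right and rows downward; lengths in mm; the calibration is good to about 2 mm. A picture is of the moment at which its call begins. camera_model takes no time and is no camera call.
- ctrl.finish_job(): hands the job in; it is judged then, once.
Trained networks look in the newest picture that a camera, given by its name, has taken for a name from the list of things; names that differ only in an ending like _2 or _b are one class to them, and where a whole thing is asked for, a point or a joint stands for the part that bears it (a point fixed in the world has none). Each returns a list of dicts, best first, with "score" (0 to 1); they miss things now and then, are a little off and sometimes report something else, mostly with a low value. They report only what shows in the picture. A call takes as long as a camera call.
- silhouettes(camera, target): "pixels" (384x512 bool, what is visible of it) and "xy" ([column, row] in pixels, amid what is visible of it).
The state is a dict: "clock": time; "qpos": joint angles; "qd": joint speeds; "tau": joint torques, N m; "eef_pos": TCP position; "tool_rot": TCP orientation; "force": force on the tool from outside, world axes, zero at the start; "torque": the same for the moment, N m; "width": finger opening in mm; "gripper_force": force on a finger pad.
Only numpy, scipy, OpenCV 4.12 (cv2) and the standard library are available. Lean on these libraries where they do the work, as an engineer would, in place of code of your own. Each camera call takes 0.05 s, during which the arm holds its last target. There are 200 camera calls.

## Working session

There is one attempt and no reset: what is moved stays moved. The work goes in short steps, Python scripts to look and compute and a shell command to move; the robot and the scene stay as the last step left them, time stands still between calls to the robot, and variables do not carry over. Pictures are saved under pics/ and viewed, at most 10 in all, crops included, and the job is handed in when it is done.

```bash
ls; mkdir -p pics
cat > h.py <<'E'
import numpy as np, cv2
from cell import ctrl, viewer, silhouettes
from scipy.spatial.transform import Rotation as R
def cloud(cam,depth):
    m=viewer.camera_model(cam); K=np.array([[m['fx'],0,m['cx']],[0,m['fy'],m['cy']],[0,0,1]])
    h,w=depth.shape; u,v=np.meshgrid(np.arange(w),np.arange(h))
    p=cv2.undistortPoints(np.stack([u.ravel(),v.ravel()],1).astype(np.float64)[:,None],K,np.array(m['dist'],float))[:,0]
    d=depth.ravel()[:,None]; P=np.hstack([p*d,d]); T=np.array(m['T'])
    P=P@T[:3,:3].T+T[:3,3]; P[d[:,0]==0]=np.nan
    return P.reshape(h,w,3)
E
python3 - <<'E'
from h import *
print(ctrl.read_state())
for c in ('top','side'):
    im,d=viewer.get_image(c); cv2.imwrite(f'pics/{c}0.png',im[...,::-1]); np.save(f'{c}0.npy',cloud(c,d))
    np.save(f'{c}im.npy',im)
    C=np.load(f'{c}0.npy')
    print(c,np.array(viewer.camera_model(c)['T']).round(2).tolist())
    for n in ['cup','full_a','tray','dispenser','rest','spout','head','cup_thumb','cup_grip','gauge','globe','bowl','ornament','bell']:
        for r in silhouettes(c,n)[:4]:
            m=r['pixels']; P=C[m]; P=P[~np.isnan(P[:,0])]
            print(n,round(r['score'],2),np.round(r['xy']),m.sum(),np.nanmedian(P,0).round() if len(P) else '', P.min(0).round() if len(P) else '',P.max(0).round() if len(P) else '')
E
```

```text
pics
{'clock': 0.0, 'qpos': array([ 1.21819817,  0.62934155,  0.03845168,  1.51838388, -0.02697768,
        0.99626041, -0.01999159]), 'qd': array([-0.00035621, -0.00166202,  0.00100714, -0.00210181, -0.00132657,
        0.00138594,  0.00150917]), 'tau': array([ 3.74409547e-04, -5.63401794e+01,  1.22629378e+00, -1.93443149e+01,
        1.10343058e-02,  1.05555952e-02, -1.96609670e-05]), 'eef_pos': array([ 183.71261114, -622.84625151,  227.78714524]), 'tool_rot': array([-3.13971838e+00,  4.90490110e-05,  2.86810534e-01]), 'force': array([ 0.3915035 , -0.64330377, -0.82959751]), 'torque': array([ 0.00298451,  0.04483814, -0.02872531]), 'gripper_force': 0.0, 'width': 85.30950868210591}
top [[0.02, -1.0, 0.08, 482.95], [-1.0, -0.02, -0.0, -77.86], [0.01, -0.08, -1.0, 950.95], [0.0, 0.0, 0.0, 1.0]]
cup 0.63 [325. 214.] 838 [ 502. -259.   12.] [ 450. -289.    3.] [ 553. -220.   45.]
cup 0.16 [284. 227.] 901 [ 469. -149.   32.] [ 416. -182.    6.] [ 524. -115.   44.]
full_a 0.91 [282. 225.] 887 [ 469. -149.   32.] [ 418. -185.    6.] [ 521. -115.   44.]
full_a 0.8 [305. 221.] 904 [ 485. -20
[... 2475 characters left out ...]
90.    6.] [ 557. -223.   46.]
cup_thumb 0.23 [215. 235.] 1168 [689.  -1.  22.] [629. -86.  -2.] [759.  66.  41.]
cup_grip 0.61 [302. 184.] 317 [ 506. -274.   34.] [ 452. -290.    6.] [ 557. -223.   46.]
gauge 0.87 [317. 273.] 461 [403.  39.  14.] [385. -14.  -3.] [434. 120.  19.]
globe 0.71 [216. 189.] 549 [ 732. -138.   59.] [ 705. -258.   -3.] [ 790. -119.   97.]
bowl 0.64 [215. 237.] 1060 [689.  -0.  21.] [631. -47.   4.] [738.  66.  40.]
bowl 0.42 [236. 328.] 8794 [498. 347. 208.] [384.  69.  -2.] [676. 410. 316.]
ornament 0.63 [244. 170.] 415 [ 695. -266.   43.] [ 651. -326.    0.] [ 751. -225.   82.]
bell 0.64 [265. 154.] 351 [ 651. -371.   29.] [ 617. -460.   -1.] [ 695. -347.   62.]
```

Run:
```python
import cv2
a=cv2.imread('pics/top0.png');b=cv2.imread('pics/side0.png')
cv2.imwrite('pics/v1.png',cv2.resize(a,(800,600),interpolation=cv2.INTER_CUBIC))
cv2.imwrite('pics/v2.png',cv2.resize(b,(800,600),interpolation=cv2.INTER_CUBIC))
```

```text
(no output)
```

View pics/v1.png

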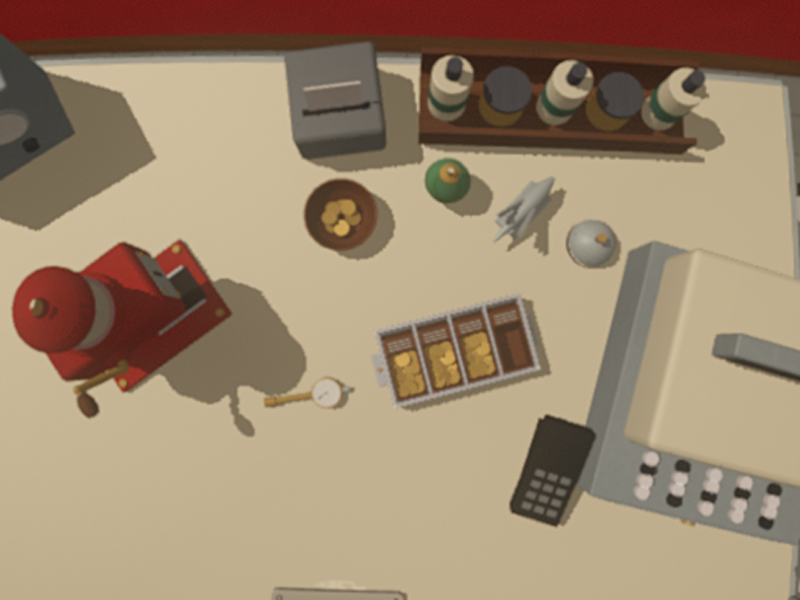

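View pics/v2.png

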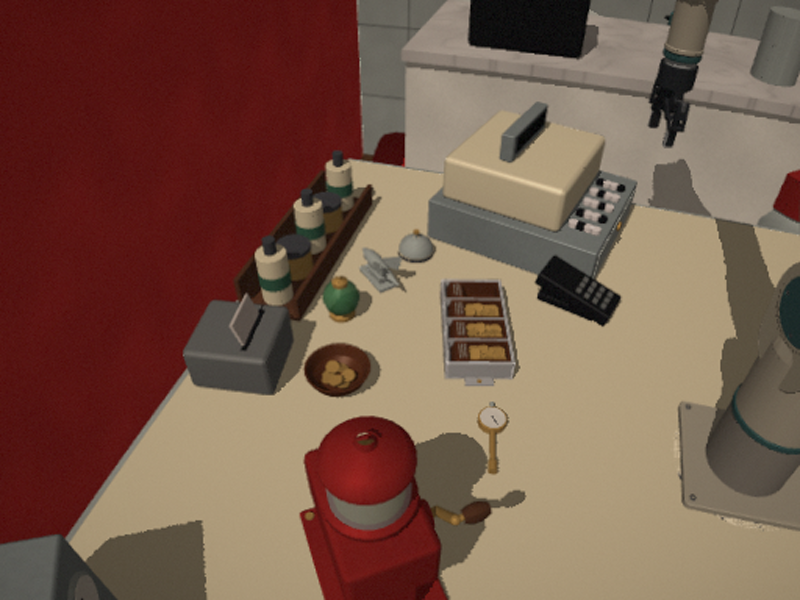

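The top view shows the tray in the middle with the empty cup in the right-hand bay, around (515,335). The dispenser is at left (130,310), with its open front facing up and right and its rest and rail near (190,295). The side view agrees, and the arm is clear of everything. Next I'll fit the tray and the dispenser.

```bash
cat >> h.py <<'E'
def rect(P):
    (c,s,a)=cv2.minAreaRect(P[:,:2].astype(np.float32)); return np.round(c,1),np.round(s,1),round(a,1)
E
python3 - <<'E'
from h import *
from scipy.optimize import minimize
def boxfit(P,L,W,x0):
    # rectangle pose maximising edge agreement: percentile extents vs L,W
    def f(p):
        c,s=np.cos(p[2]),np.sin(p[2]); q=(P[:,:2]-p[:2])@np.array([[c,-s],[s,c]])
        e=np.maximum(np.abs(q)-[L/2,W/2],0); return np.minimum(e,8).sum()+0.002*0
    return minimize(f,x0,method='Nelder-Mead')
for c in('top','side'):
    C=np.load(f'{c}0.npy').reshape(-1,3); im=np.load(f'{c}im.npy').reshape(-1,3).astype(int)
    # tray: grey points on top
    sat=im.max(1)-im.min(1)
    m=(C[:,2]>35)&(C[:,2]<45)&(C[:,0]>380)&(C[:,0]<580)&(C[:,1]>-320)&(C[:,1]<-30)
    print(c,'tray',m.sum(),rect(C[m]), 'z',np.median(C[m,2]))
    yaw=.277;u=np.array([np.cos(yaw),np.sin(yaw)]);v=np.array([-u[1],u[0]])
    print(' pct u',np.percentile(C[m,:2]@u,[0.5,2,98,99.5]).round(1),'v',np.percentile(C[m,:2]@v,[.5,2,98,99.5]).round(1))
    red=(im[:,0]>90)&(im[:,1]<60)
    m=red&(C[:,2]>7)&(C[:,2]<17)&(C[:,0]<700)&(C[:,1]>50)
    print(c,'base',m.sum(),rect(C[m]) if m.sum()>5 else '', np.median(C[m,2]) if m.sum() else '')
    np.save(f'{c}base.npy',C[m])
    m=(C[:,2]>7)&(C[:,2]<20)&(C[:,1]>150)&(C[:,0]<700)&(sat<40)
    print('rest', m.sum(), rect(C[m]) if m.sum() else '')
    m=red&(C[:,2]>95)&(C[:,2]<330)&(C[:,1]>50)
    print('head',m.sum(),[ (z,rect(C[m&(abs(C[:,2]-z)<5)]),(m&(abs(C[:,2]-z)<5)).sum()) for z in (110,130,150,200) if (m&(abs(C[:,2]-z)<5)).sum()>5])
a=cv2.imread('pics/top0.png')[130:270,0:170]
cv2.imwrite('pics/v3.png',cv2.resize(a,None,fx=4,fy=4,interpolation=cv2.INTER_CUBIC))
E
```

```text
top tray 2444 (array([ 479.5, -175.7]), array([120.9, 229.2]), 15.8) z 40.10863115546226
 pct u [353.3 354.1 472.4 473.2] v [-413.6 -411.5 -187.8 -186.3]
top base 597 (array([521. , 302.6]), array([144.5, 210.4]), 37.4) 11.914013729175963
rest 444 (array([547.5, 254.7]), array([105.7,  81.8]), 5.2)
head 3045 [(200, (array([519. , 309.8]), array([ 86.9, 172.1]), 46.8), np.int64(373))]
side tray 1462 (array([ 447.3, -184.6]), array([193.1, 233.4]), 15.4) z 41.10309301649909
 pct u [355.5 356.9 474.6 475.6] v [-414.  -410.6 -185.7 -184.5]
side base 743 (array([538.8, 329.7]), array([ 97.1, 236.1]), 74.6) 12.605752611787011
rest 6 (array([422.3, 315. ]), array([ 1.2, 31.9]), 38.5)
head 4605 [(130, (array([574.7, 331.7]), array([ 0.4, 43.7]), 37.3), np.int64(7)), (150, (array([552.7, 358.8]), array([  4.6, 135.3]), 39.8), np.int64(13)), (200, (array([519.7, 315.1]), array([101.8, 162.2]), 37.6), np.int64(930))]
```

View pics/v3.png

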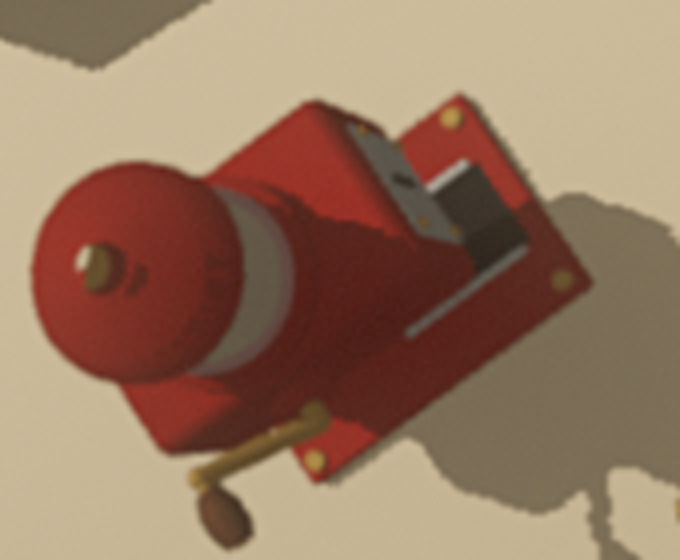

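The crop shows the black rest between two steel rails. The robot-side rail runs from (405,335) to (525,250), the far rail's front end is at (468,162), and the base corners are at (462,95), (592,283) and (318,482).

```bash
cat >> h.py <<'E'
def ray(cam,uv,z):
    m=viewer.camera_model(cam); K=np.array([[m['fx'],0,m['cx']],[0,m['fy'],m['cy']],[0,0,1]])
    p=cv2.undistortPoints(np.array([[uv]],float),K,np.array(m['dist'],float))[0,0]; T=np.array(m['T'])
    d=T[:3,:3]@[p[0],p[1],1]; return T[:3,3]+d*(z-T[2,3])/d[2]
E
python3 - <<'E'
from h import *
pt=lambda x,y,z: ray('top',((x+.5)/4-.5,130+(y+.5)/4-.5),z).round(1)
A,B,C=pt(462,95,12),pt(592,283,12),pt(318,482,12)
r0,r1,r2=pt(405,335,16),pt(525,250,16),pt(468,162,16)
print('corners',A,B,C,np.linalg.norm(A-B),np.linalg.norm(B-C))
print('rail',r0,r1,r2,np.linalg.norm(r1-r0),np.linalg.norm(r1-r2))
for a,b in((A,B),(B,C),(r1,r0),(r1,r2)): print(np.degrees(np.arctan2(*(b-a)[1::-1])))
y=np.radians(127.4); u=np.array([np.cos(y),np.sin(y)]);v=np.array([-u[1],u[0]])
for n,p in zip('A B C r0 r1 r2'.split(),(A,B,C,r0,r1,r2)): print(n,p[:2]@u,p[:2]@v)
yw=.2758; c=np.array([480.5,-175.2]); U=np.array([np.cos(yw),np.sin(yw)]);V=np.array([-U[1],U[0]])
o=c-82.5*V-0.5*U; print('cup',o,'thumb',o+31*U)
s=ctrl.read_state(); Rt=R.from_euler('xyz',s['tool_rot']).as_matrix()
tgt=np.append(o+30*U,40+45); print('tool shift',Rt.T@(tgt-s['eef_pos']),'dyaw',yw-s['tool_rot'][2])
E
```

```text
corners [642.2 263.   12. ] [527.7 175.3  12. ] [400.8 342.7  12. ] 144.22738990912924 210.06277633126723
rail [492.7 289.5  16. ] [546.6 216.7  16. ] [599.9 255.3  16. ] 90.5817310499198 65.80919388656874
-142.5500927811752
127.16447489351145
126.5156778650296
35.91215467869725
A -181.12571906947989 -669.9129151550699
B -181.25134764211967 -525.6855799600323
C 28.809653896394387 -526.5490801837659
r0 -69.2710435866599 -567.243389137692
r1 -159.8419857227235 -565.8453760526957
r2 -161.5507136273075 -631.6323827405523
cup [ 502.48503136 -254.7182897 ] thumb [ 532.31346858 -246.2764692 ]
tool shift [ 439.89677569 -263.28252003  143.72254276] dyaw -0.010909502098052803
```

Run:
```python
from h import *
C=np.concatenate([np.load('top0.npy').reshape(-1,3),np.load('side0.npy').reshape(-1,3)])
for y0 in range(-650,-300,50):
    m=(C[:,1]>y0)&(C[:,1]<y0+50)&(C[:,0]>150)&(C[:,0]<650); P=C[m]
    print(y0,[(x,int(np.nanmax(P[(P[:,0]>=x)&(P[:,0]<x+100),2],initial=-1))) for x in range(150,650,100)])
```

```text
-650 [(150, 534), (250, 204), (350, 261), (450, 262), (550, 203)]
-600 [(150, 539), (250, 204), (350, 253), (450, 264), (550, 204)]
-550 [(150, 341), (250, 203), (350, 204), (450, 264), (550, 204)]
-500 [(150, 102), (250, 201), (350, 204), (450, 262), (550, 205)]
-450 [(150, 6), (250, 191), (350, 204), (450, 203), (550, 192)]
-400 [(150, 5), (250, 105), (350, 129), (450, 91), (550, 58)]
-350 [(150, 42), (250, 67), (350, 72), (450, 39), (550, 6)]
```

```bash
python3 -m creep '[{"jaw":-1,"xyz":[0,0,-60],"angular":[0,0,0]},{"jaw":-1,"xyz":[0,-20,-100],"angular":[0,0,0]},{"jaw":-1,"xyz":[50,-50,-100],"angular":[0,0,0]},{"jaw":-1,"xyz":[100,-80,-100],"angular":[0,0,0]},{"jaw":-1,"xyz":[150,-110,-100],"angular":[0,0,0]},{"jaw":-1,"xyz":[200,-140,-100],"angular":[0,0,0]},{"jaw":-1,"xyz":[250,-170,-100],"angular":[0,0,0]},{"jaw":-1,"xyz":[300,-195,-80],"angular":[0,0,0]},{"jaw":-1,"xyz":[350,-220,-50],"angular":[0,0,0]},{"jaw":-1,"xyz":[400,-245,0],"angular":[0,0,0]},{"jaw":-1,"xyz":[440,-263,30],"angular":[0,0,0.01]},{"jaw":-1,"xyz":[440,-263,80],"angular":[0,0,0.01]}]'
```

```text
clock: 3.0
eef_pos: [536.6, -242.4, 148.5]
tool_rot: [3.141, -0.006, 0.284]
force: [-0.4, -0.3, -0.0]
width: -0.0
gripper_force: 0.0
```

```bash
python3 -m creep '[{"jaw":-1,"xyz":[0,0,30],"angular":[0,0,0]},{"jaw":-1,"xyz":[0,0,30],"angular":[0,0,0]},{"jaw":-1,"xyz":[0,0,30],"angular":[0,0,0]}]'
python3 - <<'E'
from h import *
s=ctrl.read_state(); Rt=R.from_euler('xyz',s['tool_rot']).as_matrix()
print(s['eef_pos'],Rt.T@(np.array([531.35,-246.55,70])-s['eef_pos']),s['force'])
for c in('top','side'):
    im,d=viewer.get_image(c); cv2.imwrite(f'pics/{c}1.png',im[...,::-1])
a=cv2.imread('pics/side1.png')[120:260,230:400]; cv2.imwrite('pics/v4.png',cv2.resize(a,None,fx=4,fy=4,interpolation=cv2.INTER_CUBIC))
E
```

```text
clock: 3.38
eef_pos: [532.4, -247.4, 120.0]
tool_rot: [3.14, -0.002, 0.276]
force: [-0.0, -0.0, 0.7]
width: -0.2
gripper_force: 0.0
[ 532.42820166 -247.39256132  120.0115104 ] [-0.89345236 -1.17868572 50.00835973] [-0.00385906 -0.02180188  0.68996422]
```

View pics/v4.png

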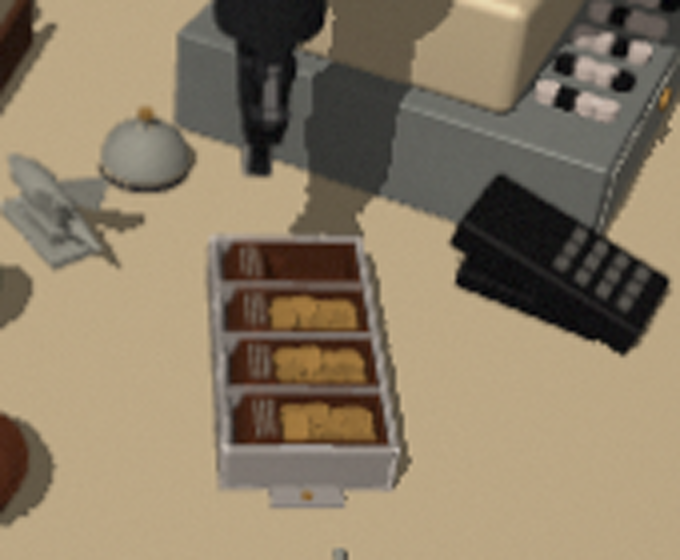

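The shut fingertips (258,170) hang over the empty cup's ribs (250,262), so I'll descend to touch.

```bash
python3 -m creep '[{"jaw":-1,"xyz":[-1,-1,40],"angular":[0,0,0]},{"jaw":-1,"xyz":[-1,-1,55],"angular":[0,0,0]},{"jaw":-1,"xyz":[-1,-1,58],"angular":[0,0,0]},{"jaw":-1,"xyz":[-1,-1,59],"angular":[0,0,0]},{"jaw":-1,"xyz":[-1,-1,60],"angular":[0,0,0]},{"jaw":-1,"xyz":[-1,-1,61],"angular":[0,0,0]}]'
```

```text
clock: 4.22
eef_pos: [530.7, -246.2, 58.3]
tool_rot: [3.141, -0.001, 0.277]
force: [-0.7, -0.4, -0.3]
width: -0.3
gripper_force: 0.0
```

```bash
python3 -m creep '[{"jaw":-1,"xyz":[0,0,1],"angular":[0,0,0]},{"jaw":-1,"xyz":[0,0,2],"angular":[0,0,0]},{"jaw":-1,"xyz":[0,0,2],"angular":[0,0,0]}]'; python3 -m creep '[{"jaw":-1,"xyz":[1,0,1],"angular":[0,0,0]},{"jaw":-1,"xyz":[2,0,2],"angular":[0,0,0]},{"jaw":-1,"xyz":[2,0,2],"angular":[0,0,0]}]'
```

```text
clock: 4.6
eef_pos: [530.2, -246.0, 55.6]
tool_rot: [-3.142, 0.0, 0.277]
force: [0.2, 0.8, -0.5]
width: 0.3
gripper_force: 0.0
clock: 4.97
eef_pos: [532.3, -245.4, 53.6]
tool_rot: [-3.141, 0.0, 0.277]
force: [-0.6, -0.6, -0.4]
width: -0.1
gripper_force: 0.0
```

Run:
```python
from h import *
for c in('top','side'):
    im,d=viewer.get_image(c); cv2.imwrite(f'pics/{c}2.png',im[...,::-1])
a=cv2.imread('pics/side2.png')[130:230,260:360]; b=cv2.imread('pics/top2.png')[165:265,270:370]
cv2.imwrite('pics/v5.png',cv2.resize(np.hstack([a,b]),None,fx=4,fy=4,interpolation=cv2.INTER_CUBIC))
```

```text
(no output)
```

View pics/v5.png

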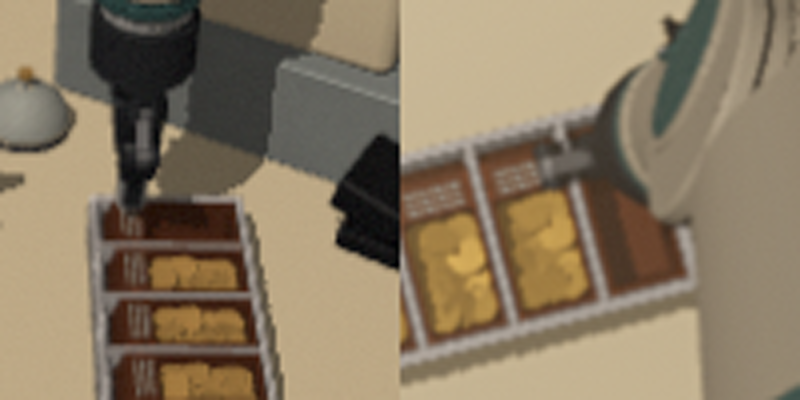

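The fingertips are just above the ribs and the cup is still flat, so I'll carry on down.

```bash
python3 -m creep '[{"jaw":-1,"xyz":[-1,0,1],"angular":[0,0,0]},{"jaw":-1,"xyz":[-2,0,2],"angular":[0,0,0]},{"jaw":-1,"xyz":[-2,0,3],"angular":[0,0,0]}]'; python3 -m creep '[{"jaw":-1,"xyz":[0,0,1],"angular":[0,0,0]},{"jaw":-1,"xyz":[0,0,2],"angular":[0,0,0]},{"jaw":-1,"xyz":[0,0,2],"angular":[0,0,0]}]'
```

```text
clock: 5.45
eef_pos: [530.1, -246.1, 50.6]
tool_rot: [-3.142, 0.0, 0.277]
force: [0.3, -0.7, 0.8]
width: 0.2
gripper_force: 0.0
clock: 5.82
eef_pos: [530.3, -246.0, 48.6]
tool_rot: [-3.142, 0.0, 0.277]
force: [-0.1, -0.2, 0.0]
width: 0.1
gripper_force: 0.0
```

```bash
for i in 1 2 3; do python3 -m creep '[{"jaw":-1,"xyz":[0,0,1],"angular":[0,0,0]},{"jaw":-1,"xyz":[0,0,1],"angular":[0,0,0]}]' | egrep 'pos|force:'; done
python3 - <<'E'
from h import *
im,d=viewer.get_image('side'); C=cloud('side',d)
a=im[130:230,260:360]; cv2.imwrite('pics/v6.png',cv2.resize(a[...,::-1],None,fx=6,fy=6,interpolation=cv2.INTER_CUBIC))
# lowest points of gripper near expected xy
P=C.reshape(-1,3); g=im.reshape(-1,3).max(1)
s=ctrl.read_state()['eef_pos']; m=(np.hypot(P[:,0]-s[0],P[:,1]-s[1])<25)
for z in range(20,130,8):
    k=m&(P[:,2]>=z)&(P[:,2]<z+8); print(z,k.sum(),np.round(np.median(P[k],0),1) if k.any() else '',np.median(g[k]) if k.any() else '')
E
```

```text
eef_pos: [530.3, -246.0, 47.6]
force: [-0.4, -0.6, 0.5]
gripper_force: 0.0
eef_pos: [530.2, -246.0, 46.6]
force: [-0.1, -1.1, -0.1]
gripper_force: 0.0
eef_pos: [530.2, -246.0, 45.6]
force: [0.7, 0.5, -0.5]
gripper_force: 0.0
20 4 [ 553.4 -246.1   25.2] 62.5
28 8 [ 547.3 -242.2   30.2] 57.5
36 60 [ 533.5 -238.9   41.2] 74.5
44 3 [ 529.1 -242.7   51.1] 39.0
52 9 [ 534.8 -239.7   57.1] 72.0
60 18 [ 532.5 -237.6   63.1] 62.5
68 14 [ 528.8 -236.1   72.3] 24.0
76 10 [ 529.3 -234.    78.5] 23.0
84 0  
92 2 [ 542.3 -234.5   94.9] 136.5
100 3 [ 539.  -230.9  104.1] 60.0
108 2 [ 540.8 -230.2  111.5] 60.5
116 18 [ 536.7 -233.7  120. ] 42.5
124 11 [ 539.4 -227.6  129.4] 23.0
```

View pics/v6.png

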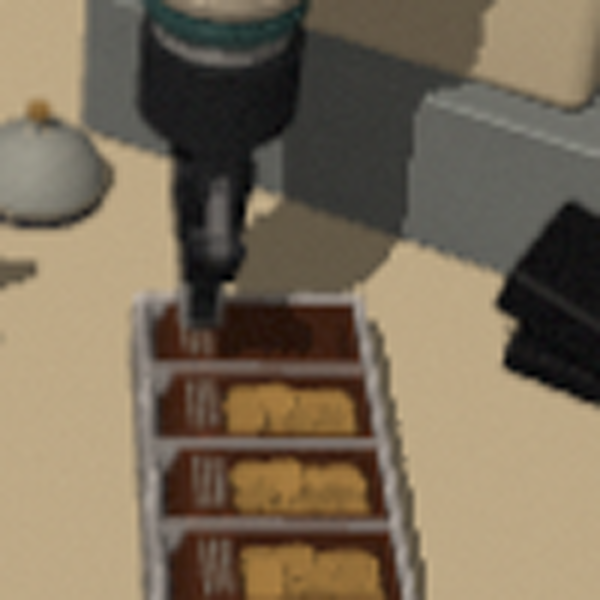

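```bash
for i in 1 2 3 4; do python3 -m creep '[{"jaw":-1,"xyz":[0,0,1],"angular":[0,0,0]},{"jaw":-1,"xyz":[0,0,1],"angular":[0,0,0]}]' | egrep 'pos|force:'; done
```

```text
eef_pos: [530.2, -246.0, 44.6]
force: [-0.7, 0.0, -0.2]
gripper_force: 0.0
eef_pos: [530.2, -246.0, 43.6]
force: [-0.0, -0.1, -0.1]
gripper_force: 0.0
eef_pos: [530.3, -246.0, 42.6]
force: [0.2, 0.4, 0.1]
gripper_force: 0.0
eef_pos: [530.3, -246.0, 41.6]
force: [0.7, -0.2, -0.0]
gripper_force: 0.0
```

Run:
```python
from h import *
yw=.2758;U=np.array([np.cos(yw),np.sin(yw)]);V=np.array([-U[1],U[0]]);o=np.array([502.5,-254.7])
s=ctrl.read_state(); print(s['eef_pos'],s['force'],s['tau'].round(1),(s['eef_pos'][:2]-o)@U,(s['eef_pos'][:2]-o)@V)
C0=np.load('side0.npy')
im,d=viewer.get_image('side'); C=cloud('side',d)
cv2.imwrite('pics/v7.png',cv2.resize(im[150:200,270:345][...,::-1],None,fx=8,fy=8,interpolation=cv2.INTER_CUBIC))
for n,A in(('0',C0),('now',C)):
    P=A.reshape(-1,3); a=(P[:,:2]-o)@U; b=(P[:,:2]-o)@V
    for lo in range(-60,60,10):
        k=(a>=lo)&(a<lo+10)&(abs(b)<25)&(P[:,2]<80); q=P[k,2]
        print(n,lo,k.sum(),np.percentile(q,[5,50,95]).round(1) if k.any() else '')
```

```text
[ 530.25712705 -246.00598892   41.64267584] [ 0.70357169 -0.21764656 -0.02221299] [ -0.  -56.1   0.3 -11.2   0.   -0.   -0. ] 29.07564523789533 0.8067122457998399
0 -60 30 [37.6 41.5 44.9]
0 -50 46 [11.2 34.7 42.9]
0 -40 30 [10.6 28.3 42.5]
0 -30 32 [10.5 28.6 42.4]
0 -20 34 [ 9.1 28.8 42.8]
0 -10 32 [10.5 28.5 43.5]
0 0 31 [10.3 27.  42.7]
0 10 26 [10.5 33.3 41.7]
0 20 33 [38.2 42.3 45.2]
0 30 35 [39.9 41.9 44.3]
0 40 35 [28.7 38.6 43.9]
0 50 25 [18.4 39.6 44.4]
now -60 30 [36.7 41.3 44.7]
now -50 44 [12.8 33.7 43.6]
now -40 29 [ 9.3 30.2 42.1]
now -30 33 [ 9.1 29.9 43.4]
now -20 29 [12.4 31.1 43.5]
now -10 34 [ 8.6 26.9 43.5]
now 0 35 [ 9.6 27.2 42.2]
now 10 23 [11.2 31.6 42.8]
now 20 39 [40.1 48.8 76.1]
now 30 44 [39.6 56.1 77.2]
now 40 43 [27.7 40.7 63.2]
now 50 25 [18.6 40.  43.5]
```

View pics/v7.png

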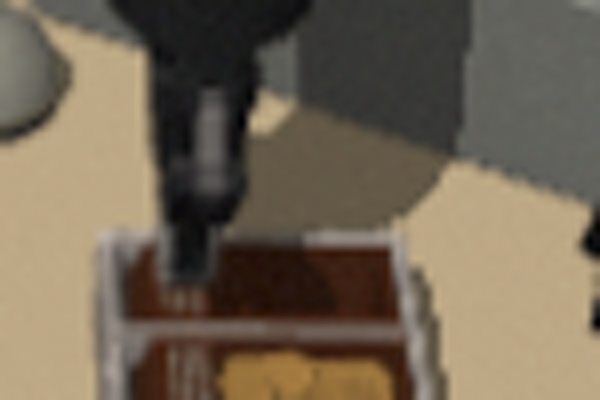

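The cup is still level, with the tip's lower edge at about pixel (293,185) of the full picture. I'll check what height that pixel implies.

Run:
```python
from h import *
yw=.2758;U=np.array([np.cos(yw),np.sin(yw)]);V=np.array([-U[1],U[0]]);o=np.array([502.5,-254.7])
for z in (22,30,40,50): 
    p=ray('side',(293.5,184.8),z)[:2]-o; print(z,p@U,p@V)
m=viewer.camera_model('side');T=np.array(m['T']);K=np.array([[m['fx'],0,m['cx']],[0,m['fy'],m['cy']],[0,0,1]])
Ti=np.linalg.inv(T)
for z in(22.6,30,40,41.6):
    for b in (-14,0,14):
        q=np.append(o+29*U+(0.8+b)*V,z)
        print(z,b,cv2.projectPoints(q[None],cv2.Rodrigues(Ti[:3,:3])[0],Ti[:3,3],K,np.array(m['dist']))[0].ravel().round(1))
```

```text
22 23.9443478916033 -21.52084482536482
30 25.031836110136354 -12.105582497659437
40 26.39119638330277 -0.3365045880273548
50 27.750556656469232 11.432573321604478
22.6 -14 [292.1 186.4]
22.6 0 [292.3 189.3]
22.6 14 [292.6 192.3]
30 -14 [292.2 184.6]
30 0 [292.5 187.5]
30 14 [292.7 190.5]
40 -14 [292.4 182.1]
40 0 [292.7 185. ]
40 14 [292.9 188. ]
41.6 -14 [292.4 181.7]
41.6 0 [292.7 184.6]
41.6 14 [293.  187.6]
```

```bash
for i in 1 2 3 4; do python3 -m creep '[{"jaw":-1,"xyz":[0,0,1],"angular":[0,0,0]},{"jaw":-1,"xyz":[0,0,1],"angular":[0,0,0]}]' | egrep 'pos|force:'; done
```

```text
eef_pos: [530.2, -246.1, 40.7]
force: [-0.2, -0.2, 1.0]
gripper_force: 0.0
eef_pos: [530.2, -246.0, 39.6]
force: [-0.9, -0.0, -0.5]
gripper_force: 0.0
eef_pos: [530.2, -246.0, 38.6]
force: [0.1, 0.0, 1.0]
gripper_force: 0.0
eef_pos: [530.3, -246.0, 37.6]
force: [-0.3, 0.8, 0.1]
gripper_force: 0.0
```

Run:
```python
from h import *
yw=.2758;U=np.array([np.cos(yw),np.sin(yw)]);V=np.array([-U[1],U[0]]);o=np.array([502.5,-254.7])
s=ctrl.read_state();e=s['eef_pos']
for c in('side',):
    im,d=viewer.get_image(c); P=cloud(c,d)
    # walk up image column through tip, print pixel row, color, (u,v,z)
    for r in range(140,196,2):
        p=P[r,293]; q=p[:2]-e[:2]; print(r,im[r,293],round(q@U,1),round(q@V,1),round(p[2],1))
```

```text
140 [61 63 59] 12.8 32.7 225.9
142 [96 93 89] 12.4 32.8 219.5
144 [35 35 36] 12.0 32.4 212.8
146 [29 28 29] 11.9 35.3 208.3
148 [25 26 25] 11.3 33.7 200.6
150 [31 30 30] 10.9 33.8 194.0
152 [29 29 27] 10.7 36.3 189.2
154 [30 33 31] 10.0 33.4 180.4
156 [32 31 31] 9.7 34.9 174.7
158 [22 23 23] 9.1 33.2 166.6
160 [30 30 32] 8.9 36.0 161.8
162 [34 34 36] 8.5 36.5 155.2
164 [33 30 32] 8.3 38.6 149.9
166 [23 23 23] 7.6 36.6 141.3
168 [15 15 14] 6.0 25.8 125.8
170 [30 30 29] 4.4 15.3 110.4
172 [37 36 38] 8.4 56.3 135.5
174 [38 40 41] 8.1 57.3 129.2
176 [15 14 17] 7.0 52.2 117.8
178 [17 16 19] 4.1 30.2 92.5
180 [15 16 15] 1.3 9.3 67.7
182 [21 20 20] 0.9 11.0 61.3
184 [25 24 23] 0.3 9.8 52.4
186 [72 52 44] -0.6 6.3 41.5
188 [80 54 40] -0.3 13.6 39.8
190 [113  92  83] 0.4 24.0 40.8
192 [87 60 47] 1.1 34.7 42.2
194 [96 77 62] 1.7 44.8 43.2
```

Run:
```python
from h import *
P=np.load('side0.npy');im=np.load('sideim.npy')
e=np.array([183.7,-622.8,227.8]);yw=.2868;U=np.array([np.cos(yw),np.sin(yw)]);V=np.array([-U[1],U[0]])
Q=P.reshape(-1,3); g=im.reshape(-1,3).max(1)
k=(np.hypot(Q[:,0]-e[0],Q[:,1]-e[1])<70)&(Q[:,2]>150)&(Q[:,2]<400)
for z in range(180,380,10):
    m=k&(Q[:,2]>=z)&(Q[:,2]<z+10)&(g<90); q=(Q[m][:,:2]-e[:2])
    if m.any(): print(z,m.sum(),'u',np.round([(q@U).min(),np.median(q@U),(q@U).max()]),'v',np.round([(q@V).min(),np.median(q@V),(q@V).max()]))
```

```text
240 10 u [-7.  0. 10.] v [-48. -46.  48.]
250 31 u [-11.   3.  14.] v [-50. -42.  58.]
260 35 u [-9.  3. 13.] v [-50.  45.  57.]
270 35 u [-8.  3. 12.] v [-49.  41.  55.]
280 27 u [-9.  5. 13.] v [-55. -44.  54.]
290 37 u [-12.   9.  15.] v [-68.  43.  69.]
300 51 u [-9. 10. 19.] v [-66.  40.  70.]
310 64 u [-12.  12.  21.] v [-68.  23.  69.]
320 69 u [-11.  10.  20.] v [-66.  26.  70.]
330 82 u [-10.  12.  21.] v [-65.  19.  70.]
340 80 u [-10.   9.  18.] v [-68.  38.  70.]
350 36 u [-10.   7.  15.] v [12. 35. 68.]
360 65 u [-31.  14.  37.] v [-10.  30.  40.]
370 75 u [-31.  15.  39.] v [-1. 30. 39.]
```

The pictures put the real fingertips about 28 mm higher than the reported TCP implies, and the same holds in the start picture with the jaws open. Horizontally they agree. From here I'll take height from contact and depth.

```bash
for i in 1 2 3 4 5 6; do python3 -m creep '[{"jaw":-1,"xyz":[0,0,1],"angular":[0,0,0]},{"jaw":-1,"xyz":[0,0,1],"angular":[0,0,0]}]' | egrep 'pos|force:'; done
```

```text
eef_pos: [531.2, -245.9, 37.1]
force: [0.1, 1.2, 2.9]
gripper_force: 1.6
eef_pos: [532.1, -245.7, 36.5]
force: [2.1, 1.4, 5.6]
gripper_force: 2.9
eef_pos: [533.2, -245.4, 36.0]
force: [3.6, 1.9, 7.7]
gripper_force: 3.9
eef_pos: [534.1, -245.2, 35.4]
force: [4.9, 3.2, 7.6]
gripper_force: 4.8
eef_pos: [535.2, -244.9, 34.7]
force: [5.0, 4.0, 10.2]
gripper_force: 5.7
eef_pos: [534.8, -245.7, 33.5]
force: [5.2, 3.0, 7.5]
gripper_force: 4.7
```

Contact came at a reading of 37.5, and the cup is starting to rock. I'll follow the arc.

```bash
for i in 1 2 3 4 5; do python3 -m creep '[{"jaw":-1,"xyz":[1,0,1],"angular":[0,0,0]},{"jaw":-1,"xyz":[1,0,1],"angular":[0,0,0]}]' | egrep 'pos|force:'; done
```

```text
eef_pos: [535.7, -245.5, 32.4]
force: [5.4, 2.5, 6.9]
gripper_force: 4.3
eef_pos: [536.4, -245.3, 31.2]
force: [4.8, 1.0, 6.5]
gripper_force: 3.8
eef_pos: [536.7, -245.2, 30.5]
force: [3.1, 2.2, 10.1]
gripper_force: 5.3
eef_pos: [536.8, -245.3, 30.3]
force: [0.3, 2.1, 17.9]
gripper_force: 8.6
eef_pos: [536.8, -245.3, 30.2]
force: [-2.6, 1.8, 26.2]
gripper_force: 11.9
```

It has bottomed: force is rising and the height no longer changes. I'll back off upwards and check that it stays tipped.

```bash
python3 -m creep '[{"jaw":-1,"xyz":[0,0,-6],"angular":[0,0,0]},{"jaw":-1,"xyz":[-2,0,-25],"angular":[0,0,0]},{"jaw":-1,"xyz":[-20,0,-70],"angular":[0,0,0]},{"jaw":1,"xyz":[-60,0,-110],"angular":[0,0.1,0]},{"jaw":1,"xyz":[-100,0,-130],"angular":[0,0.2,0]},{"jaw":1,"xyz":[-120,0,-130],"angular":[0,0.35,0]},{"jaw":1,"xyz":[-120,0,-130],"angular":[0,0.35,0]},{"jaw":1,"xyz":[-120,0,-130],"angular":[0,0.35,0]}]'
python3 - <<'E'
from h import *
yw=.2758;U=np.array([np.cos(yw),np.sin(yw)]);V=np.array([-U[1],U[0]]);o=np.array([502.5,-254.7])
e=ctrl.read_state()['eef_pos']; print((e[:2]-o)@U,(e[:2]-o)@V)
for c in ('side','top'):
    im,d=viewer.get_image(c); C=cloud(c,d); cv2.imwrite(f'pics/{c}8.png',im[...,::-1]); np.save(f'{c}8.npy',C); np.save(f'{c}8im.npy',im)
    P=C.reshape(-1,3); a=(P[:,:2]-o)@U; b=(P[:,:2]-o)@V
    for lo in range(-60,60,10):
        k=(a>=lo)&(a<lo+10)&(abs(b)<30)&(P[:,2]<80); q=P[k,2]
        print(c,lo,k.sum(),np.percentile(q,[5,50,95]).round(1) if k.any() else '')
    k=(abs(a)<60)&(abs(b)<40)&(P[:,2]>48)&(P[:,2]<70); print('raised',k.sum(),rect(P[k]) if k.any() else '')
a=cv2.imread('pics/side8.png')[90:240,230:430]
cv2.imwrite('pics/v8.png',cv2.resize(a,None,fx=4,fy=4,interpolation=cv2.INTER_CUBIC))
E
```

```text
clock: 12.48
eef_pos: [417.7, -278.6, 156.8]
tool_rot: [-3.141, -0.349, 0.273]
force: [-0.2, 0.1, -0.1]
width: 85.6
gripper_force: 0.0
-88.08404680750921 0.08320797541386199
side -60 42 [29.1 40.9 43.4]
side -50 25 [29.8 41.1 57. ]
side -40 68 [24.7 47.1 60.2]
side -30 50 [20.6 42.7 54.5]
side -20 47 [17.6 40.9 51.9]
side -10 49 [12.9 38.7 47.7]
side 0 42 [ 9.6 32.5 44.3]
side 10 43 [ 8.5 30.4 42.1]
side 20 38 [17.2 36.  43.2]
side 30 45 [29.9 34.2 43. ]
side 40 45 [10.2 30.7 41.8]
side 50 43 [19.4 39.7 43.5]
raised 69 (array([ 478.4, -261.2]), array([37.2, 51.7]), 14.3)
top -60 110 [26.1 38.9 42. ]
top -50 104 [25.3 47.2 58.9]
top -40 120 [18.6 23.1 57.9]
top -30 109 [14.7 19.1 52.2]
top -20 108 [11.4 15.7 48. ]
top -10 109 [ 7.7 12.5 46. ]
top 0 106 [ 5.6  9.5 42.6]
top 10 106 [ 5.3  8.9 41. ]
top 20 105 [ 9.2 32.7 41. ]
top 30 107 [27.9 31.3 40.6]
top 40 103 [ 3.9 27.7 41.5]
top 50 116 [ 2.8 39.  42.2]
raised 95 (array([ 477.9, -262.3]), array([44.1, 48.7]), 11.8)
```

View pics/v8.png

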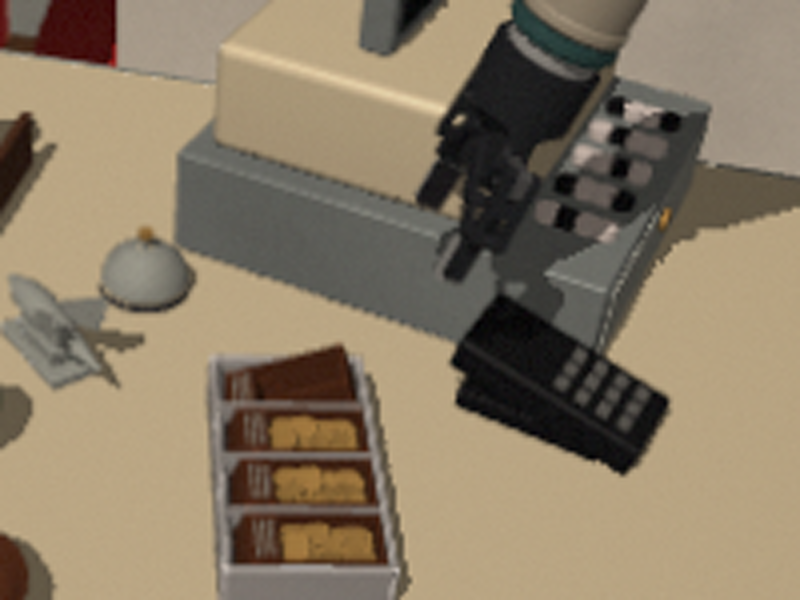

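The side view shows the cup tipped, with its near rim raised at (300–345, 350), and the open gripper leaning back with fingertips at about (430,195) and (460,270). I'll measure where the tips really are relative to the reported pose.

Run:
```python
from h import *
e=np.array([417.7,-278.6,156.8]); Rt=R.from_euler('xyz',[-3.141,-.349,.273]).as_matrix()
for c in('side','top'):
    P=np.load(f'{c}8.npy').reshape(-1,3); g=np.load(f'{c}8im.npy').reshape(-1,3).max(1)
    L=(P-e)@Rt   # tool coords
    k=(abs(L[:,0])<50)&(abs(L[:,1])<75)&(L[:,2]>-140)&(L[:,2]<30)&(P[:,2]>90)
    for z in range(-80,30,8):
        m=k&(L[:,2]>=z)&(L[:,2]<z+8)
        if m.sum()>1: print(c,z,m.sum(),'x',np.percentile(L[m,0],[5,50,95]).round(),'y',np.percentile(L[m,1],[2,25,75,98]).round(),np.median(g[m]))
P=np.load('top8.npy').reshape(-1,3); yw=.2758;U=np.array([np.cos(yw),np.sin(yw)]);V=np.array([-U[1],U[0]]);o=np.array([502.5,-254.7])
for c in('side','top'):
    P=np.load(f'{c}8.npy').reshape(-1,3);a=(P[:,:2]-o)@U; b=(P[:,:2]-o)@V
    k=(abs(a+20)<30)&(abs(b)<40)&(P[:,2]>46)&(P[:,2]<66); print(c,np.percentile(a[k],[2,98]).round(1),np.percentile(b[k],[2,50,98]).round(1),np.percentile(P[k,2],98))
```

```text
side -80 59 x [-7. 11. 16.] y [-73. -68. -29.  69.] 30.0
side -72 59 x [-7. 10. 13.] y [-75. -72.  -1.  67.] 29.0
side -64 29 x [-4. 10. 13.] y [-71. -50.  46.  65.] 25.0
side -56 41 x [-7.  4. 12.] y [-57. -54.  45.  49.] 29.0
side -48 42 x [-9.  3. 11.] y [-58. -54.  44.  47.] 28.5
side -40 42 x [-9.  2. 10.] y [-57. -54.  44.  49.] 29.0
side -32 42 x [-8.  5. 12.] y [-58. -52.  43.  47.] 30.5
side -24 29 x [-8.  1. 11.] y [-55. -49.  44.  47.] 62.0
side -16 3 x [-5.  4.  4.] y [-48. -48.  -2.  41.] 89.0
top -80 143 x [-7. 12. 18.] y [-73. -45.  39.  70.] 65.0
top -72 186 x [-7.  5. 14.] y [-73. -52.  56.  71.] 63.0
top -64 55 x [-3. 13. 15.] y [-62. -52.  53.  67.] 68.0
top -56 23 x [ 8. 12. 13.] y [-55. -47.  45.  49.] 107.0
top -48 37 x [ 3. 10. 14.] y [-55. -49.  46.  55.] 71.0
top -40 41 x [-4.  8. 13.] y [-56. -51.  43.  57.] 85.0
top -32 42 x [-2.  9. 13.] y [-56. -49.  45.  56.] 119.0
top -24 21 x [-5.  9. 13.] y [-51. -45.  43.  49.] 161.0
side [-43.6  -3.8] [-25.2  10.7  25.2] 60.474735078764134
top [-46.5  -6.8] [-25.2   2.5  23.2] 60.0145083302516
```

Expressed in the tool frame, the offset is consistent. The tips lie 17 mm behind the reported TCP when open, and would be about 8 mm behind it at a 48 mm opening. Now I'll approach the raised end.

```bash
python3 -m creep '[{"jaw":1,"xyz":[15,0.5,30],"angular":[0,0,0]},{"jaw":1,"xyz":[15,0.5,70],"angular":[0,0,0]},{"jaw":1,"xyz":[15,0.5,100],"angular":[0,0,0]},{"jaw":1,"xyz":[15,0.5,115],"angular":[0,0,0]},{"jaw":1,"xyz":[15,0.5,122],"angular":[0,0,0]},{"jaw":1,"xyz":[15,0.5,126],"angular":[0,0,0]},{"jaw":1,"xyz":[15,0.5,126],"angular":[0,0,0]}]'
python3 - <<'E'
from h import *
yw=.2758;U=np.array([np.cos(yw),np.sin(yw)]);V=np.array([-U[1],U[0]]);o=np.array([502.5,-254.7])
s=ctrl.read_state();e=s['eef_pos'];print((e[:2]-o)@U,(e[:2]-o)@V,e[2],s['force'])
Rt=R.from_euler('xyz',s['tool_rot']).as_matrix()
for c in('side',):
    im,d=viewer.get_image(c);P=cloud(c,d).reshape(-1,3);L=(P-e)@Rt;g=im.reshape(-1,3).max(1)
    k=(abs(L[:,0])<20)&(abs(L[:,1])<75)&(P[:,2]>48)&(abs(L[:,1])>36)
    for z in range(-48,0,6):
        m=k&(L[:,2]>=z)&(L[:,2]<z+6)
        if m.sum()>1: print(z,m.sum(),'x',np.percentile(L[m,0],[5,50,95]).round(),'y',np.percentile(L[m,1],[2,25,75,98]).round(),P[m,2].min().round())
    cv2.imwrite('pics/v9.png',cv2.resize(im[130:230,250:383][...,::-1],None,fx=6,fy=6,interpolation=cv2.INTER_CUBIC))
E
```

```text
clock: 13.45
eef_pos: [481.6, -270.2, 55.1]
tool_rot: [-3.12, -0.336, 0.278]
force: [-0.4, -0.6, -0.3]
width: 85.3
gripper_force: 0.0
-24.29657920243621 -9.246292846016392 55.09379001817215 [-0.36493718 -0.6304969  -0.26058609]
-48 28 x [-6.  2. 11.] y [-56. -51.  42.  45.] 94.0
-42 25 x [-8.  4. 12.] y [-55. -54.  43.  50.] 86.0
-36 25 x [-5.  6. 12.] y [-55. -51.  45.  49.] 84.0
-30 21 x [-7.  6. 11.] y [-56. -52.  46.  52.] 74.0
-24 22 x [-7.  3. 13.] y [-51. -48.  45.  48.] 72.0
```

View pics/v9.png

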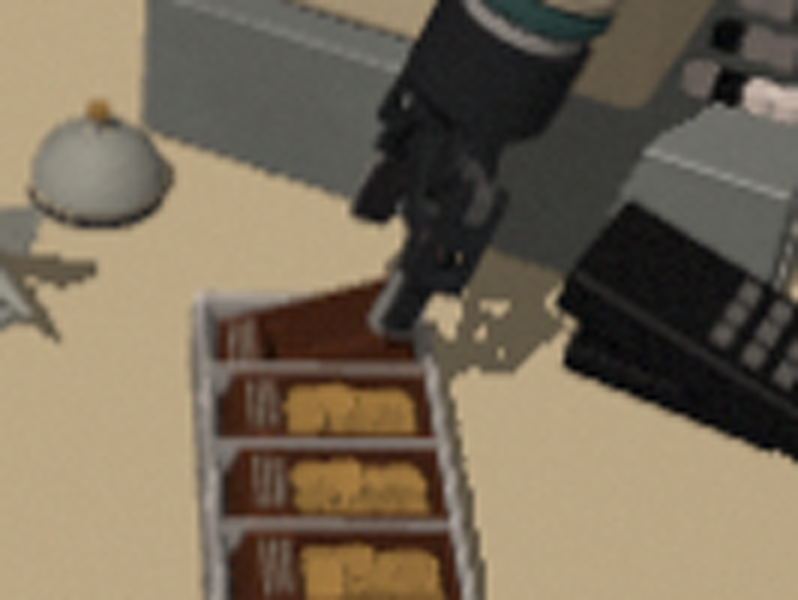

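The open fingers straddle the raised end, with the near fingertip at (390,330) beside it. The reading is 9 mm off sideways, so I'll let it settle.

```bash
cat > e.py <<'E'
from h import *
yw=.2758;U=np.array([np.cos(yw),np.sin(yw)]);V=np.array([-U[1],U[0]]);o=np.array([502.5,-254.7])
s=ctrl.read_state();e=s['eef_pos'];print('uvz',((e[:2]-o)@U).round(1),((e[:2]-o)@V).round(1),e[2].round(1),s['force'].round(1),s['tool_rot'].round(3),s['width'],s['qpos'].round(2))
W=np.append(o-29.7*U-.5*V,39.5);Rt=R.from_euler('xyz',s['tool_rot']).as_matrix();print('to go',(Rt.T@(W-e)).round(1))
E
python3 -m creep '[{"jaw":1,"xyz":[0,0,0],"angular":[0,0,0]},{"jaw":1,"xyz":[0,0,0],"angular":[0,0,0]},{"jaw":1,"xyz":[0,0,0],"angular":[0,0,0]}]' >/dev/null; python3 e.py
```

```text
uvz -25.6 -10.0 55.1 [-0.  -1.2 -0.5] [-3.121 -0.336  0.276] 85.82461701785695 [ 0.71  0.73 -0.11  2.12 -1.1   0.23  0.42]
to go [-9.  -9.2 13.6]
```

Joints 5 and 6 are at their limits, so I'll ease the lean to about 14°. That still gives about 34° on the rest.

```bash
sed -i 's/o-29.7\*U-.5\*V,39.5/o-30.6*U-.5*V,38/' e.py; sed -i '$a Rg=R.from_euler("xyz",[-np.pi,-.244,.2758]).as_matrix();print("rot togo",R.from_matrix(Rt.T@Rg).as_rotvec().round(3))' e.py
python3 -m creep '[{"jaw":1,"xyz":[0,0,-10],"angular":[0,-0.05,0]},{"jaw":1,"xyz":[0,0,-10],"angular":[0,-0.1,0]},{"jaw":1,"xyz":[0,0,-10],"angular":[0,-0.1,0]},{"jaw":1,"xyz":[0,0,-10],"angular":[0,-0.1,0]}]' >/dev/null; python3 e.py
```

```text
uvz -29.0 -9.7 64.1 [-0.2 -0.3 -0.8] [-3.12  -0.236  0.279] 85.53722522484269 [ 0.48  0.71  0.17  2.07 -0.94  0.38  0.2 ]
to go [-7.6 -8.7 25.2]
rot togo [-0.022  0.008  0.003]
```

```bash
python3 -m creep '[{"jaw":1,"xyz":[-8,-9,0],"angular":[-0.02,0.01,0]},{"jaw":1,"xyz":[-8,-9,0],"angular":[-0.02,0.01,0]},{"jaw":1,"xyz":[-8,-9,10],"angular":[-0.02,0.01,0]},{"jaw":1,"xyz":[-8,-9,18],"angular":[-0.02,0.01,0]},{"jaw":1,"xyz":[-8,-9,18],"angular":[-0.02,0.01,0]}]' >/dev/null; python3 e.py
```

```text
uvz -32.3 -0.4 44.1 [-0.6 -0.  -0.2] [-3.14  -0.245  0.279] 85.38919900252522 [ 0.54  0.73  0.05  2.12 -1.05  0.26  0.3 ]
to go [0.1 0.1 6.4]
rot togo [-0.003 -0.001  0.003]
```

```bash
python3 -m creep '[{"jaw":1,"xyz":[0,0,3],"angular":[0,0,0]},{"jaw":1,"xyz":[0,0,6],"angular":[0,0,0]},{"jaw":1,"xyz":[0,0,6],"angular":[0,0,0]}]' >/dev/null; python3 e.py
```

```text
uvz -30.9 -0.5 39.1 [-0.1 -0.  -0.4] [-3.141 -0.245  0.279] 85.60840127683984 [ 0.55  0.74  0.04  2.12 -1.07  0.24  0.33]
to go [0.  0.  1.2]
rot togo [-0.002 -0.001  0.003]
```

```bash
python3 -m creep '[{"jaw":1,"xyz":[0,0,1],"angular":[0,0,0]},{"jaw":-1,"xyz":[0,0,1],"angular":[0,0,0]},{"jaw":-1,"xyz":[0,0,1],"angular":[0,0,0]},{"jaw":-1,"xyz":[0,0,1],"angular":[0,0,0]},{"jaw":-1,"xyz":[0,0,1],"angular":[0,0,0]},{"jaw":-1,"xyz":[0,0,1],"angular":[0,0,0]},{"jaw":-1,"xyz":[0,0,1],"angular":[0,0,0]}]'; python3 e.py
```

```text
clock: 16.25
eef_pos: [473.1, -263.3, 38.5]
tool_rot: [-3.14, -0.246, 0.279]
force: [-2.4, 1.5, 5.6]
width: 46.6
gripper_force: 63.6
uvz -30.6 -0.3 38.5 [-2.4  1.5  5.6] [-3.14  -0.246  0.279] 46.63853340409328 [ 0.55  0.74  0.04  2.12 -1.08  0.24  0.33]
to go [-0.1  0.2  0.5]
rot togo [-0.002 -0.002  0.003]
```

Gripped at width 46.6 with 64 N. Lifting straight up.

```bash
python3 -m creep '[{"jaw":-1,"xyz":[1.5,0,-8],"angular":[0,0,0]},{"jaw":-1,"xyz":[4,0,-20],"angular":[0,0,0]},{"jaw":-1,"xyz":[9,0,-45],"angular":[0,0,0]},{"jaw":-1,"xyz":[15,0,-75],"angular":[0,0,0]},{"jaw":-1,"xyz":[22,0,-110],"angular":[0,0,0]},{"jaw":-1,"xyz":[22,0,-110],"angular":[0,0,0]},{"jaw":-1,"xyz":[22,0,-110],"angular":[0,0,0]}]'
python3 - <<'E'
from h import *
s=ctrl.read_state();e=s['eef_pos'];Rt=R.from_euler('xyz',s['tool_rot']).as_matrix();print(e,s['tool_rot'],s['force'],s['width'],s['qpos'].round(2))
yw=.2758;U=np.array([np.cos(yw),np.sin(yw)]);V=np.array([-U[1],U[0]])
for c in('side','top'):
    im,d=viewer.get_image(c);P=cloud(c,d); np.save(f'{c}10.npy',P);np.save(f'{c}10im.npy',im);cv2.imwrite(f'pics/{c}10.png',im[...,::-1])
    P=P.reshape(-1,3);I=im.reshape(-1,3).astype(int)
    k=(I[:,0]-I[:,2]>18)&(I[:,0]<140)&(P[:,2]>85)&(np.linalg.norm(P-e,axis=1)<130)
    a=(P[k,:2]-e[:2])@U;b=(P[k,:2]-e[:2])@V;z=P[k,2]-e[2]
    print(c,k.sum(),np.percentile(a,[2,50,98]).round(1),np.percentile(b,[2,50,98]).round(1),np.percentile(z,[2,50,98]).round(1))
    # rim slope: max z per a bin
    for lo in range(-25,90,10):
        m=(a>=lo)&(a<lo+10)
        if m.sum()>2: print(lo,m.sum(),np.percentile(z[m],[5,50,95]).round(1))
a=cv2.imread('pics/side10.png')[100:240,240:420]; cv2.imwrite('pics/v10.png',cv2.resize(a,None,fx=4,fy=4,interpolation=cv2.INTER_CUBIC))
E
```

```text
clock: 17.12
eef_pos: [467.6, -264.8, 149.9]
tool_rot: [-3.14, -0.245, 0.279]
force: [-0.2, 0.3, -1.8]
width: 46.4
gripper_force: 62.9
[ 467.61017052 -264.79420045  149.86300562] [-3.1404138  -0.24476073  0.27925827] [-0.244146    0.3161397  -1.84600407] 46.3896212025814 [ 0.33  0.56  0.36  2.07 -0.82  0.54  0.06]
side 575 [-17.8  33.4  78.8] [-23.9  19.9  26.5] [-30.1  -9.3  20.5]
-25 8 [-13.7  -6.8  -1.1]
-15 21 [-14.3  -5.1  20.8]
-5 53 [-17.6  -0.6  19.7]
5 72 [-21.8  -4.1  11.8]
15 69 [-25.1  -7.7   8.4]
25 69 [-28.3  -9.8   5. ]
35 68 [-29.1 -12.1   3.3]
45 60 [-30.2 -14.5  -2.1]
55 54 [-28.6  -6.6  -2.7]
65 63 [-29.7  -9.5  -5.3]
75 30 [-28.  -12.9  -9. ]
top 1099 [-30.6  29.2  75.3] [-34.3  -3.6  50.7] [-33.7 -15.1 100.5]
-25 7 [ 70.2 100.  104.6]
-15 81 [-17.8  -3.6  85.4]
-5 133 [-22.5 -17.6  71. ]
5 124 [-26.4 -22.1  12.4]
15 127 [-30.2 -26.1   8.3]
25 117 [-33.4 -29.3   4.6]
35 123 [-34.2 -30.9   0.1]
45 111 [-33.8 -27.8  -3.8]
55 114 [-18.1  -6.8  -4.2]
65 109 [-17.8 -10.4  -7.5]
75 26 [-20.1 -12.1 -10.5]
```

Lifted clear. I'll fit the cup's pose in the hand from both depth clouds.

```bash
cat > fit.py <<'E'
from h import *
from scipy.optimize import least_squares
def patches():
    t=np.tan(np.radians(20)); P=[]
    g=lambda a,b,s=2.: np.arange(a,b+.01,s)
    def add(x,y,z): X=np.broadcast_arrays(x,y,z); P.append(np.stack([q.ravel() for q in X],1))
    X,Z=np.meshgrid(g(-52,46),g(0,36))
    for s in(24,-24): add(X,s,Z)
    X,Z=np.meshgrid(g(-48,20),g(4,36))
    for s in(21,-21): add(X,s,Z)
    Y,Z=np.meshgrid(g(-24,24),g(0,36)); add(-52,Y,Z)
    Y,Z=np.meshgrid(g(-21,21),g(4,36)); add(-48,Y,Z); add(20,Y,Z)
    X,Y=np.meshgrid(g(-48,20),g(-21,21)); add(X,Y,3+np.maximum(X-8,0)*t)
    X,Y=np.meshgrid(g(20,42),g(-24,24)); add(X,Y,36)
    X,Y=np.meshgrid(g(-48,42),[-22.5,22.5]); add(X,Y,36)
    X,Y=np.meshgrid([-50],g(-24,24)); add(X,Y,36)
    Q=np.vstack(P); bev=np.maximum(Q[:,0]-8,0)*t
    return Q[Q[:,2]>=bev-.1]
from scipy.spatial import cKDTree
TREE=cKDTree(patches())
def fit(P,p0,R0):
    "p0 origin, R0 rotation guess (cup->world); returns refined"
    def f(q): 
        Rm=R0@R.from_rotvec(q[3:]/50).as_matrix(); L=(P-p0-q[:3])@Rm
        return np.minimum(TREE.query(L)[0],12)
    r=least_squares(f,np.zeros(6),loss='soft_l1',f_scale=1.5,diff_step=1e-2,x_scale=1.0)
    return p0+r.x[:3],R0@R.from_rotvec(r.x[3:]/50).as_matrix(),np.median(f(r.x))
E
python3 - <<'E'
from fit import *
e=np.array([467.6,-264.8,149.9]);yw=.2792;U=np.array([np.cos(yw),np.sin(yw)])
R0=(R.from_euler('z',yw)*R.from_euler('y',.349)).as_matrix(); p0=np.append(e[:2]+28*U,e[2]-31.8)
Rt=R.from_euler('xyz',[-3.1404,-.2448,.2792]).as_matrix()
S=[]
for c in('side','top'):
    P=np.load(f'{c}10.npy').reshape(-1,3);I=np.load(f'{c}10im.npy').reshape(-1,3).astype(int)
    L=(P-p0)@R0
    k=(I[:,0]-I[:,2]>18)&(I[:,0]<140)&(abs(L[:,0])<62)&(abs(L[:,1])<32)&(L[:,2]>-8)&(L[:,2]<42)&((abs(L[:,1])<22)|(L[:,0]>-20))
    S.append(P[k])
for n,Q in(('side',S[0]),('top',S[1]),('both',np.vstack(S))):
    p,Rm,m=fit(Q,p0,R0); rel=Rt.T@(p-e); rr=Rt.T@Rm
    print(n,len(Q),m.round(2),'p',p.round(1),'eul',R.from_matrix(Rm).as_euler('xyz',degrees=True).round(1),'rel',rel.round(1))
np.savez('grip.npz',rel=rel,rr=rr)
E
```

```text
side 472 1.22 p [ 494.4 -257.9  119. ] eul [-2.8 19.4 14. ] rel [19.3  0.8 36.7]
top 983 1.19 p [ 492.6 -257.8  117.4] eul [ 0.3 19.9 15.3] rel [17.3  0.2 37.8]
both 1455 1.24 p [ 493.3 -257.6  117.4] eul [-0.2 19.5 14.9] rel [18.   0.2 38. ]
```

The fit gives a tilt of about 19.7° and a cup origin at tool (18, 0.3, 38). Next I'll work out the carry to a point in front of the dispenser.

```bash
cat > plan.py <<'E'
from h import *
REL=np.array([18.,.3,38.]); LC=np.radians(33.8)   # cup origin in tool, lean in cup frame
YD=np.radians(127.2); u=np.array([np.cos(YD),np.sin(YD),0]); REST=np.array([545.2,271.6,12.])
def tool(yaw,lean): return (R.from_euler('z',yaw)*R.from_euler('x',np.pi)*R.from_euler('y',lean)).as_matrix()
def show(targets):
    s=ctrl.read_state();e=s['eef_pos'];Rt=R.from_euler('xyz',s['tool_rot']).as_matrix()
    print('now',e.round(1),s['tool_rot'].round(3),s['force'].round(1),round(s['width'],1),'q',s['qpos'].round(2),'t',s['clock'])
    print('cup now',(e+Rt@REL).round(1), 'in disp', ((e+Rt@REL-REST)@np.array([u,[-u[1],u[0],0],[0,0,1]]).T).round(1))
    for p,yaw,tilt in targets:   # tilt = near end up, rad
        Rg=tool(yaw,LC-tilt); t=np.array(p)-Rg@REL
        print((Rt.T@(t-e)).round(0 if np.linalg.norm(t-e)>30 else 1),R.from_matrix(Rt.T@Rg).as_rotvec().round(3),t.round())
E
python3 - <<'E'
from plan import *
a=np.array([493,-258,119.]);b=REST-200*u+[0,0,90]
y0=np.radians(16)
show([((1-f)*a+f*b+[0,0,60*np.sin(np.pi*f)],y0+f*(YD-y0),np.radians(19.8)*(1-f)) for f in np.arange(1,13)/12])
E
```

```text
now [ 467.3 -264.6  149.2] [-3.139 -0.244  0.279] [ 1.  -0.5 -1.7] 46.6 q [ 0.34  0.56  0.36  2.07 -0.82  0.54  0.06] t 17.225
cup now [ 493.  -257.5  116.7] in disp [-389.9  361.5  104.7]
[ 25. -21. -10.] [ 0.039  0.029 -0.157] [ 482. -239.  165.]
[ 50. -42. -16.] [ 0.085  0.057 -0.312] [ 498. -212.  177.]
[ 75. -63. -20.] [ 0.135  0.084 -0.466] [ 515. -186.  187.]
[100. -84. -22.] [ 0.19   0.111 -0.619] [ 532. -159.  195.]
[ 125. -106.  -19.] [ 0.249  0.135 -0.77 ] [ 550. -131.  198.]
[ 150. -127.  -13.] [ 0.313  0.158 -0.92 ] [ 569. -103.  198.]
[ 175. -150.   -2.] [ 0.381  0.179 -1.068] [589. -74. 194.]
[ 199. -173.   13.] [ 0.454  0.196 -1.214] [608. -45. 185.]
[ 223. -197.   31.] [ 0.531  0.21  -1.359] [628. -14. 173.]
[ 246. -221.   52.] [ 0.612  0.22  -1.502] [648.  18. 158.]
[ 269. -247.   76.] [ 0.698  0.226 -1.643] [668.  50. 142.]
[ 292. -274.  100.] [ 0.787  0.227 -1.781] [688.  83. 124.]
```

```bash
python3 -m creep '[{"jaw":-1,"xyz":[25,-21,-10],"angular":[0.039,0.029,-0.157]},{"jaw":-1,"xyz":[50,-42,-16],"angular":[0.085,0.057,-0.312]},{"jaw":-1,"xyz":[75,-63,-20],"angular":[0.135,0.084,-0.466]},{"jaw":-1,"xyz":[100,-84,-22],"angular":[0.19,0.111,-0.619]},{"jaw":-1,"xyz":[125,-106,-19],"angular":[0.249,0.135,-0.77]},{"jaw":-1,"xyz":[150,-127,-13],"angular":[0.313,0.158,-0.92]},{"jaw":-1,"xyz":[175,-150,-2],"angular":[0.381,0.179,-1.068]},{"jaw":-1,"xyz":[199,-173,13],"angular":[0.454,0.196,-1.214]},{"jaw":-1,"xyz":[223,-197,31],"angular":[0.531,0.21,-1.359]},{"jaw":-1,"xyz":[246,-221,52],"angular":[0.612,0.22,-1.502]},{"jaw":-1,"xyz":[269,-247,76],"angular":[0.698,0.226,-1.643]},{"jaw":-1,"xyz":[292,-274,100],"angular":[0.787,0.227,-1.781]}]' >/dev/null
python3 - <<'E'
from plan import *
show([(REST-200*u+[0,0,90],YD,0),(REST-140*u+[0,0,60],YD,0)])
E
```

```text
now [688.5  82.3 122.2] [-3.141 -0.589  2.222] [ 1.   0.8 -1.9] 46.1 q [ 0.11  1.05 -0.13  1.07 -0.34  1.42  0.8 ] t 18.725
cup now [666.8 111.2 100.6] in disp [-2.013e+02  1.000e-01  8.860e+01]
[ 1.8  0.  -0.5] [-0.002  0.001  0.001] [688.  83. 124.]
[35.  0. 58.] [-0.002  0.001  0.001] [651. 131.  94.]
```

Run:
```python
from plan import *
from fit import fit
s=ctrl.read_state();e=s['eef_pos'];Rt=R.from_euler('xyz',s['tool_rot']).as_matrix()
p0=e+Rt@REL;R0=R.from_euler('z',YD).as_matrix();S=[]
for c in('side','top'):
    im,d=viewer.get_image(c);P=cloud(c,d).reshape(-1,3);I=im.reshape(-1,3).astype(int);L=(P-p0)@R0
    cv2.imwrite(f'pics/{c}11.png',im[...,::-1])
    k=(I[:,0]-I[:,2]>18)&(I[:,0]<140)&(abs(L[:,0])<62)&(abs(L[:,1])<32)&(L[:,2]>-8)&(L[:,2]<42)&((abs(L[:,1])<22)|(L[:,0]>-20))
    S.append(P[k])
for n,Q in(('side',S[0]),('top',S[1]),('both',np.vstack(S))):
    if len(Q)<50: print(n,len(Q));continue
    p,Rm,m=fit(Q,p0,R0); print(n,len(Q),m.round(2),'p',p.round(1),'off disp',((p-p0)@R0).round(1),R.from_matrix(R0.T@Rm).as_euler('xyz',degrees=True).round(1))
```

```text
side 823 1.36 p [667.1 110.2 101.2] off disp [-1.   0.4  0.7] [-0.7  1.3  2. ]
top 782 1.23 p [665.4 117.7  95.6] off disp [ 6.  -2.7 -5. ] [ 2.4  0.3 -2.2]
both 1605 2.08 p [665.2 112.8  98.1] off disp [ 2.2  0.3 -2.5] [ 6.5  2.  -0.8]
```

Side-view fit agrees within about a millimetre, so I'll go in under the spout.

Run:
```python
from plan import *
show([(REST+x*u+[0,0,z],YD,0) for x,z in((-160,60),(-120,30),(-90,14),(-60,11),(-30,11),(-10,11),(0,11),(0,6),(0,2))])
```

```text
now [687.1  90.8 117.5] [-3.141 -0.598  2.228] [-0.6  1.7 -2.7] 46.2 q [ 0.1   1.06 -0.13  1.07 -0.35  1.42  0.79] t 18.825
cup now [665.2 119.7  96.2] in disp [-193.6   -3.7   84.2]
[14. -4. 39.] [-0.005 -0.008  0.006] [664. 115.  94.]
[31. -3. 86.] [-0.005 -0.008  0.006] [639. 147.  64.]
[ 46.  -3. 116.] [-0.005 -0.008  0.006] [621. 171.  48.]
[ 69.  -3. 136.] [-0.005 -0.008  0.006] [603. 195.  45.]
[ 94.  -3. 153.] [-0.005 -0.008  0.006] [585. 219.  45.]
[111.  -3. 164.] [-0.005 -0.008  0.006] [573. 235.  45.]
[119.  -2. 169.] [-0.005 -0.008  0.006] [567. 243.  45.]
[116.  -2. 174.] [-0.005 -0.008  0.006] [567. 243.  40.]
[114.  -2. 177.] [-0.005 -0.008  0.006] [567. 243.  36.]
```

```bash
python3 -m creep '[{"jaw":-1,"xyz":[7,-2,20],"angular":[0,0,0]},{"jaw":-1,"xyz":[14,-4,39],"angular":[0,0,0]},{"jaw":-1,"xyz":[23,-3,65],"angular":[-0.005,-0.008,0.006]},{"jaw":-1,"xyz":[31,-3,86],"angular":[-0.005,-0.008,0.006]},{"jaw":-1,"xyz":[31,-3,86],"angular":[-0.005,-0.008,0.006]},{"jaw":-1,"xyz":[31,-3,86],"angular":[-0.005,-0.008,0.006]}]' >/dev/null
python3 - <<'E'
from plan import *
show([(REST+x*u+[0,0,z],YD,0) for x,z in((-90,14),(-60,11),(-30,11),(-10,11),(0,11),(0,6),(0,2))])
E
```

```text
now [642.1 138.2  69.8] [ 3.14  -0.578  2.211] [-0.3 -0.1 -2.3] 46.6 q [ 0.06  1.03 -0.15  1.3  -0.37  1.19  0.8 ] t 19.575
cup now [621.  167.2  47.9] in disp [-129.     2.7   35.9]
[20.  3. 40.] [ 0.007  0.012 -0.007] [621. 171.  48.]
[44.  2. 59.] [ 0.007  0.012 -0.007] [603. 195.  45.]
[69.  2. 75.] [ 0.007  0.012 -0.007] [585. 219.  45.]
[86.  2. 86.] [ 0.007  0.012 -0.007] [573. 235.  45.]
[94.  2. 92.] [ 0.007  0.012 -0.007] [567. 243.  45.]
[91.  2. 96.] [ 0.007  0.012 -0.007] [567. 243.  40.]
[89.  2. 99.] [ 0.007  0.012 -0.007] [567. 243.  36.]
```

```bash
python3 -m creep '[{"jaw":-1,"xyz":[10,3,20],"angular":[0.007,0.012,-0.007]},{"jaw":-1,"xyz":[20,3,40],"angular":[0.007,0.012,-0.007]},{"jaw":-1,"xyz":[32,2,50],"angular":[0.007,0.012,-0.007]},{"jaw":-1,"xyz":[44,2,59],"angular":[0.007,0.012,-0.007]},{"jaw":-1,"xyz":[56,2,67],"angular":[0.007,0.012,-0.007]},{"jaw":-1,"xyz":[56,2,67],"angular":[0.007,0.012,-0.007]},{"jaw":-1,"xyz":[56,2,67],"angular":[0.007,0.012,-0.007]}]' >/dev/null
python3 - <<'E'
from plan import *
show([(REST+x*u+[0,0,z],YD,0) for x,z in((-30,11),(-10,11),(0,11),(0,6),(0,2))])
E
```

```text
now [593.8 207.2  44.8] [ 3.141 -0.59   2.221] [ 1.3 -0.9 -1.3] 46.6 q [-0.02  1.01 -0.18  1.45 -0.41  1.04  0.79] t 20.45
cup now [572.2 236.1  23.3] in disp [-44.6  -0.   11.3]
[12.  -0.   8.4] [-0.    -0.     0.001] [585. 219.  45.]
[29. -0. 19.] [-0.    -0.     0.001] [573. 235.  45.]
[37.  0. 25.] [-0.    -0.     0.001] [567. 243.  45.]
[34.  0. 29.] [-0.    -0.     0.001] [567. 243.  40.]
[32.  0. 33.] [-0.    -0.     0.001] [567. 243.  36.]
```

Clear so far, with no contact force. Continuing to above the rest.

```bash
python3 -m creep '[{"jaw":-1,"xyz":[12,0,8],"angular":[0,0,0]},{"jaw":-1,"xyz":[21,0,14],"angular":[0,0,0]},{"jaw":-1,"xyz":[29,0,19],"angular":[0,0,0]},{"jaw":-1,"xyz":[34,0,22],"angular":[0,0,0]},{"jaw":-1,"xyz":[34,0,22],"angular":[0,0,0]},{"jaw":-1,"xyz":[34,0,22],"angular":[0,0,0]}]' >/dev/null
python3 - <<'E'
from plan import *
show([(REST+x*u+[0,0,z],YD,0) for x,z in((0,11),(0,6),(0,3))])
for c in('side','top'):
    im,d=viewer.get_image(c); cv2.imwrite(f'pics/{c}12.png',im[...,::-1]);np.save(f'{c}12.npy',cloud(c,d))
a=cv2.imread('pics/side12.png')[250:384,150:350];b=cv2.imread('pics/top12.png')[130:264,20:170]
cv2.imwrite('pics/v12.png',cv2.resize(np.hstack([a,b]),(800,306),interpolation=cv2.INTER_CUBIC))
E
```

```text
now [568.9 239.6  45.3] [-3.141 -0.591  2.221] [-0.3 -0.7 -1.1] 46.3 q [-0.05  0.99 -0.2   1.52 -0.44  0.97  0.77] t 21.2
cup now [547.2 268.5  23.8] in disp [-3.7  0.2 11.8]
[2.7 0.2 2.7] [-0.001 -0.001  0.001] [567. 243.  45.]
[-0.1  0.2  6.8] [-0.001 -0.001  0.001] [567. 243.  40.]
[-1.8  0.2  9.3] [-0.001 -0.001  0.001] [567. 243.  37.]
```

View pics/v12.png

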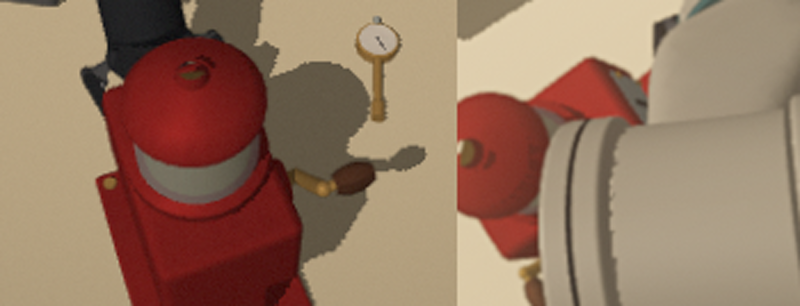

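The cup is now hidden under the head, and the gripper shows at the front without touching. That was my tenth and last picture, so from here I'll lower on force.

```bash
python3 -m creep '[{"jaw":-1,"xyz":[2.7,0.2,2.7],"angular":[0,0,0]},{"jaw":-1,"xyz":[1.3,0.2,4.7],"angular":[0,0,0]},{"jaw":-1,"xyz":[-0.1,0.2,6.8],"angular":[0,0,0]},{"jaw":-1,"xyz":[-1,0.2,8],"angular":[0,0,0]},{"jaw":-1,"xyz":[-1,0.2,8],"angular":[0,0,0]}]' | egrep 'pos|force'; for i in 1 2 3; do python3 -m creep '[{"jaw":-1,"xyz":[-0.6,0,0.8],"angular":[0,0,0]},{"jaw":-1,"xyz":[-0.6,0,0.8],"angular":[0,0,0]}]' | egrep 'pos|force:'; done; python3 -c "
from plan import *
show([(REST,YD,0)])"
```

```text
eef_pos: [566.3, 243.0, 38.0]
force: [-0.6, 0.2, -0.9]
gripper_force: 63.0
eef_pos: [566.5, 243.0, 37.2]
force: [-0.9, -0.1, -1.3]
gripper_force: 63.0
eef_pos: [566.5, 243.0, 36.2]
force: [0.2, 0.2, -2.2]
gripper_force: 63.0
eef_pos: [566.5, 243.0, 35.1]
force: [0.6, 0.2, -0.4]
gripper_force: 63.0
now [566.5 243.   35.1] [-3.141 -0.592  2.221] [ 0.6  0.2 -0.4] 46.9 q [-0.06  1.   -0.2   1.52 -0.44  0.95  0.78] t 22.675
cup now [544.8 271.9  13.6] in disp [0.5 0.1 1.6]
[-1.2  0.1  1.1] [-0.001 -0.002  0.001] [567. 243.  34.]
```

```bash
for i in 1 2 3; do python3 -m creep '[{"jaw":-1,"xyz":[-0.6,0,0.8],"angular":[0,0,0]},{"jaw":-1,"xyz":[-0.6,0,0.8],"angular":[0,0,0]}]' | egrep 'pos|force:|rot'; done; python3 -c "
from plan import *
s=ctrl.read_state();print(s['torque'])"
```

```text
eef_pos: [566.5, 242.9, 34.1]
tool_rot: [-3.141, -0.592, 2.221]
force: [-0.4, -0.4, -1.9]
gripper_force: 63.0
eef_pos: [566.7, 242.9, 33.4]
tool_rot: [-3.141, -0.592, 2.221]
force: [-0.1, -0.4, 1.0]
gripper_force: 63.1
eef_pos: [566.7, 243.0, 33.4]
tool_rot: [-3.141, -0.592, 2.221]
force: [-0.3, -2.0, 5.8]
gripper_force: 63.7
[-0.38964596  0.21962872  0.17897677]
```

Contact came at a cup height of 11.9 mm, as expected for the rest. Releasing and backing off along the tool axis.

```bash
python3 -m creep '[{"jaw":0.4,"xyz":[0,0,0],"angular":[0,0,0]},{"jaw":0.5,"xyz":[0,0,0],"angular":[0,0,0]},{"jaw":0.5,"xyz":[0,0,0],"angular":[0,0,0]},{"jaw":0.5,"xyz":[0,0,0],"angular":[0,0,0]}]'; python3 -m creep '[{"jaw":0.5,"xyz":[0,0,-6],"angular":[0,0,0]},{"jaw":0.5,"xyz":[-2,0,-20],"angular":[0,0,0]},{"jaw":0.5,"xyz":[-10,0,-45],"angular":[0,0,0]},{"jaw":0.5,"xyz":[-25,0,-80],"angular":[0,0,0]},{"jaw":0.5,"xyz":[-50,0,-125],"angular":[0,0,0]},{"jaw":0.5,"xyz":[-80,0,-170],"angular":[0,0,0]},{"jaw":0.5,"xyz":[-80,0,-170],"angular":[0,0,0]},{"jaw":0.5,"xyz":[-80,0,-170],"angular":[0,0,0]}]'
```

```text
clock: 23.92
eef_pos: [566.6, 242.9, 32.1]
tool_rot: [-3.141, -0.592, 2.221]
force: [0.5, -0.5, 0.3]
width: 64.2
gripper_force: 0.0
clock: 24.92
eef_pos: [664.2, 114.5, 129.1]
tool_rot: [-3.141, -0.592, 2.221]
force: [0.1, -0.3, 0.2]
width: 63.8
gripper_force: 0.0
```

```bash
python3 -m creep '[{"jaw":0.5,"xyz":[10,0,-50],"angular":[0,0,0]},{"jaw":0.5,"xyz":[17,0,-100],"angular":[0,0,0]},{"jaw":0.5,"xyz":[17,-30,-140],"angular":[0,0,0]},{"jaw":0.5,"xyz":[0,-70,-160],"angular":[0,0,0]},{"jaw":0.5,"xyz":[-40,-110,-180],"angular":[0,0,0]},{"jaw":0.5,"xyz":[-80,-150,-200],"angular":[0,0,0]},{"jaw":0.5,"xyz":[-120,-180,-220],"angular":[0,0,0]},{"jaw":0.5,"xyz":[-140,-200,-230],"angular":[0,0,0]},{"jaw":0.5,"xyz":[-140,-200,-230],"angular":[0,0,0]},{"jaw":0.5,"xyz":[-140,-200,-230],"angular":[0,0,0]}]'
python3 - <<'E'
from plan import *
from fit import fit
R0=R.from_euler('z',YD).as_matrix()
for c in('top','side'):
    im,d=viewer.get_image(c);P=cloud(c,d);I=im.astype(int);L=(P-REST)@R0
    k=(I[...,0]-I[...,2]>12)&(abs(L[...,0])<70)&(abs(L[...,1])<45)&(L[...,2]>-5)&(L[...,2]<42)
    print(c,k.sum())
    rr,cc=np.where(k)
    if c=='top':
        for lo in range(-70,0,4):
            m=k&(L[...,0]>=lo)&(L[...,0]<lo+4)
            if m.sum(): 
                h=L[m]; t=h[h[:,2]>30]; print(lo,m.sum(),'z',np.percentile(h[:,2],[5,50,95]).round(),'rim y',t[:,1].min().round(1) if len(t) else '',t[:,1].max().round(1) if len(t) else '',I[m].mean(0).round())
    for r in silhouettes(c,'cup')[:4]:
        m=r['pixels'];q=L[m];q=q[~np.isnan(q[:,0])]; print('cup',c,round(r['score'],2),r['xy'],m.sum(),np.median(q,0).round(1),np.percentile(q,2,0).round(1),np.percentile(q,98,0).round(1))
    for n in ('full_a','globe','bowl','gauge','ornament','bell'):
        for r in silhouettes(c,n)[:3]:
            q=P[r['pixels']]; print(n,c,round(r['score'],2),np.nanmedian(q,0).round())
    np.save(f'{c}13.npy',P);np.save(f'{c}13im.npy',im)
E
```

```text
clock: 26.18
eef_pos: [653.5, -198.5, 241.8]
tool_rot: [3.14, -0.594, 2.225]
force: [-0.6, 1.0, 0.2]
width: 63.9
gripper_force: 0.0
top 993
-70 13 z [-4. -2.  1.] rim y   [107.  77.  60.]
-66 60 z [-4. -1.  2.] rim y   [109.  54.  42.]
-62 62 z [-2. -0.  3.] rim y   [116.  52.  40.]
-58 84 z [-2.  1. 29.] rim y 6.5 24.1 [99. 51. 39.]
-54 97 z [-2. 23. 38.] rim y -22.1 26.1 [89. 54. 39.]
-50 33 z [-3.  2. 37.] rim y -21.9 25.8 [99. 55. 41.]
-46 40 z [-2.  4. 36.] rim y -22.3 26.4 [96. 64. 51.]
-42 58 z [ 0.  3. 36.] rim y -23.1 26.0 [94. 65. 51.]
-38 60 z [-1.  4. 34.] rim y -21.8 25.8 [89. 60. 46.]
-34 60 z [-1.  4. 37.] rim y -21.3 26.3 [90. 62. 48.]
-30 53 z [-1.  3. 35.] rim y -21.8 26.5 [89. 61. 47.]
-26 59 z [-2.  3. 32.] rim y -21.0 25.7 [87. 59. 46.]
-22 49 z [-2.  3. 20.] rim y   [92. 61. 48.]
-18 35 z [-1.  2. 12.] rim y   [89. 58. 47.]
-14 14 z [-2.  1.  5.] rim y   [88. 53. 45.]
-10 13 z [-3.  1.  6.] rim y   [93. 58. 49.]
-6 11 z [-2.  0.  5.] rim y   [93. 51. 43.]
-2 10 z [-2.  2.  5.] rim y   [93. 51. 42.]
cup top 0.6 [120.1, 184.0] 381 [-36.6   1.2   9.9] [-54.4 -21.8   0.3] [-15.9  26.2  38.9]
cup top 0.59 [69.3, 199.8] 8604 [ 24.5  30.2 182.6] [-59.7 -54.1  -2.6] [125.   79.7 291.6]
full_a top 0.96 [ 471. -149.   32.]
full_a top 0.94 [ 487. -203.   33.]
full_a top 0.74 [456. -96.  32.]
globe top 0.91 [ 729. -153.   68.]
bowl top 0.61 [688.  10.  19.]
bowl top 0.31 [457. -96.  33.]
gauge top 0.91 [404.  31.  15.]
ornament top 0.63 [ 692. -265.   47.]
bell top 0.57 [ 650. -383.   33.]
side 0
full_a side 0.77 [ 458. -100.   35.]
full_a side 0.71 [ 487. -207.   36.]
full_a side 0.57 [ 474. -156.   36.]
globe side 0.63 [ 733. -138.   60.]
bowl side 0.62 [690.  -1.  22.]
gauge side 0.78 [405.  38.  15.]
ornament side 0.65 [ 693. -266.   41.]
ornament side 0.51 [498. 347. 207.]
bell side 0.7 [ 654. -372.   30.]
```

Run:
```python
from plan import *
from fit import fit
R0=R.from_euler('z',YD).as_matrix()
P=np.load('top13.npy');I=np.load('top13im.npy').astype(int);L=(P-REST)@R0
k=(I[...,0]-I[...,2]>12)&(L[...,0]<-20)&(L[...,0]>-60)&(abs(L[...,1])<32)&(L[...,2]>5)&(L[...,2]<42)
k2=k|((L[...,0]<-26)&(L[...,0]>-47)&(abs(L[...,1])<18)&(L[...,2]>0)&(L[...,2]<8))
p,Rm,m=fit(P[k2],REST+[0,0,.5],R0);print(k2.sum(),m,((p-REST)@R0).round(1),R.from_matrix(R0.T@Rm).as_euler('xyz',degrees=True).round(1))
# rails: bright grey points near z~4 outside the cup, before and after
for n in('top0','top13'):
    Q=np.load(n+'.npy');J=np.load(n[:-1]+'im.npy' if n=='top0' else 'top13im.npy').astype(int);M=(Q-REST)@R0
    g=(J.max(2)-J.min(2)<35)&(J.mean(2)>90)&(abs(M[...,2]-3)<5)&(abs(M[...,0])<50)&(abs(M[...,1])<45)
    q=M[g];print(n,len(q)); 
    for s in(1,-1):
        w=q[q[:,1]*s>20]; 
        if len(w): print(s,len(w),np.median(w,0).round(1),w[:,0].min().round(),w[:,0].max().round(),np.percentile(w[:,1],[10,90]).round(1))
```

```text
292 1.1034297833345135 [-2.4  3.5  0.1] [1.9 0.9 1.3]
top0 30
1 5 [-34.   30.7   3.3] -40.0 -18.0 [30.2 31.5]
-1 25 [-30.7 -33.6   2.8] -43.0 -16.0 [-35.5 -32.6]
top13 29
1 17 [-23.8  31.    5.1] -43.0 39.0 [29.9 32. ]
-1 12 [-26.4 -34.6   3.8] -41.0 -16.0 [-35.6 -33.7]
```

Run:
```python
from plan import *
R0=R.from_euler('z',YD).as_matrix();P=np.load('top13.npy');L=((P-REST)@R0).reshape(-1,3)
for a,b in((-27,-15),(18,30)):
    k=(L[:,1]>a)&(L[:,1]<b)&(L[:,0]>-50)&(L[:,0]<-28)&(L[:,2]>30)&(L[:,2]<44);print(k.sum(),np.median(L[k],0).round(1),np.percentile(L[k,1],[2,98]).round(1))
k=(L[:,0]<-48)&(L[:,0]>-60)&(abs(L[:,1])<20)&(L[:,2]>32)&(L[:,2]<44);print(k.sum(),np.median(L[k],0).round(1),np.percentile(L[k,0],[5,95]).round(1))
```

```text
16 [-40.2 -21.2  35.2] [-22.9 -18.1]
18 [-40.4  24.8  36.1] [21.7 26.5]
35 [-52.   -0.3  36. ] [-54. -50.]
```

The cup stands level: its rim is 36 mm above the rest on both sides and at the near end. It is within about 2–3 mm of the middle and between the rails, and the bystanders and full cups have not moved. Handing in.

```bash
python3 -c "
from cell import ctrl
print(ctrl.finish_job())"
```

```text
the job is handed in; nothing more can be done
None
```

I tipped the empty cup by its thumb rest, lifted it out by the raised end and stood it level on the dispenser's rest between the rails, about 2–4 mm off centre under the spout; I let go and handed the job in with the full cups and everything else unmoved.

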